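Shake salvaged relays over a wash tray and lock it

ROBOT

A 6-joint arm with a two-finger parallel gripper is mounted at the origin on the work surface. World frame = base frame: x ahead of the robot, y to its left, z up, the work surface at z = 0. Lengths are in m, angles in rad, forces in N, time in s.
With the tool pointing down it reaches from about 0.35 to 0.775 m from the base axis. Payload 5.5 kg.
Tool frame: the origin (TCP) lies midway between the tips of the shut fingers; the grasp point (between the pads) lies 19 mm behind it; z points along the fingers, y is the line along which they close (so a half turn about z gives the same grasp; the last joint's range is limited). The gripper opens to 85 mm and grips with 20 to 120 N. Pads are 22 mm wide; open, the fingers measure 114 mm over their backs; the gripper's body (76 mm by 85 mm) begins 54 mm behind the grasp point. The pads swing forward as they close: fully open they stand 13 mm farther back than shut.
Start: joints at [-1.474, 0.313, 0.046, 1.304, 0, 1.431], TCP at [0.135, -0.559, 0.231] pointing down, gripper open.
Joint ranges: [-2.76, 2.76], [-0.86, 1.69], [-1.03, 1.26], [-2.2, 2.34], [-1.47, 1.5], [-3.14, 3.14]. Speed limits (rad/s): [2.57, 2.57, 3.14, 3.14, 3.14, 3.14].

INTERFACE

Orientations are given as a unit quaternion [w, x, y, z].
In Python, from workcell import get_state, read_camera, camera_info, hand_in, recognise gives the robot as it stands.
- The arm moves only by the tool arm_command, never from a script. Its argument "moves" is one flat list of numbers, 7 for each row, row after row: the opening, from -1 (shut) to 1 (fully open), then the shift along the tool's x, y, z in mm, then the turn, a rotation vector about the tool's x, y, z in rad. A call has 1 to 8 rows; each row shifts and turns the commanded pose from where the row before left it, along the tool's axes as they then stand; what a row does not reach is not made up. A row lasts 1/8 s, in which the tool goes at most 62.5 mm and 10.7 degrees, less where a joint would pass 70% of its speed; a pose out of reach is approached as far as the arm can. A call with a gripper value outside its range is refused whole. The fingers move at their own pace and stop on an object; "newtons" is the grip in N (left out, the last holds). Time passes only in rows, so rows that do not move let the fingers close. It gives the time, the measured TCP pose, the force, the opening and the grip force at its end, in the units of the state.
- get_state(): the state, without advancing time (a new reading comes with each control period).
- read_camera(name): name is "scene" or "side" or "wrist"; returns (picture, depth): 420x560x3 uint8, blue, green, red; 420x560 float32, m along the optical axis (not along the pixel's ray), 0 where there is no reading.
- camera_info(name): a dict with "fovy" (degrees; the focal length in pixels is half the picture's height over the tangent of half this angle, whatever the lens; pixels are square), "cx", "cy" (the principal point, pixels), "eye" and "orientation" of the camera in the world; the wrist camera has in their place "tool_from_camera" (4x4, takes a point from camera to tool coordinates, whose origin is the TCP and whose axes are the flange's). Camera axes: x right, y down, z forward; pixel columns grow to the right and rows downward; lengths in m; the calibration is good to about 2 mm. A picture is of the moment at which its call begins: read the wrist's pose just before it. camera_info takes no time and is no camera call.
- hand_in(): hands the job in; it is judged then, once.
Trained networks look in the newest picture that a camera, given by its name, has taken for a name from the list of things; names that differ only in an ending like _2 or _b are one class to them, and where a whole thing is asked for, a point or a joint stands for the part that bears it (a point fixed in the world has none). Each returns a list of dicts, best first, with "confidence" (0 to 1); they miss things now and then, are a little off and sometimes report something else, mostly with a low value. They report only what shows in the picture. A call takes as long as a camera call. They do not tell look-alikes from the thing itself.
- recognise(camera, label): "point" ([column, row] in pixels, amid what is visible of it).
The state is a dict: "clock": time; "joint_pos": joint angles; "qvel": joint speeds; "tau": joint torques, N m; "tcp_pos": TCP position; "orientation": TCP orientation; "wrist_force": force on the tool from outside, world axes, zero at the start; "ft_torque": the same for the moment, N m; "finger_gap": finger opening in m; "grip_force": force on a finger pad.
Only numpy, scipy, OpenCV 4.12 (cv2) and the standard library are available. Lean on these libraries where they do the work, as an engineer would, in place of code of your own. Each camera call takes 0.05 s, during which the arm holds its last target. There are 200 camera calls.

TASK

Take the aluminium scoop by its fin and shake its eight relays out evenly over the steel wash tray, so that all eight lie in the tray and each of the three bays gets at least two; do not touch the relays with the fingers. Then swing the tray's hold-down bar over until it rests fully down in its catch. Leave the scoop back in its sloped rest, mouth end up as you found it, and do not disturb the other things on the bench.

Things in the scene. Friction and masses are not known exactly. Their poses are not given: they have to be found in the camera images.
- scoop: the shaker: open-topped aluminium scoop, 250 g, slippery inside; trough 125 mm long (x), 64 mm wide (y), 37 mm high. Origin: centre of the underside; x points to the mouth, z up out of the trough. The 2.5 mm side walls close in over the front 43 mm to the open mouth; the other end is walled. Relays in it slide by themselves at 17 to 23 degrees, less when shaken
- mouth (a point): middle of the scoop's mouth, on its floor: 62.5 mm ahead of the scoop's origin, 3 mm above its underside. The mouth is about 38 mm wide and has no sill; axes as the scoop's
- fin (a point): middle of the scoop's handle, 72 mm above the scoop's origin; axes as the scoop's: a black rubbery upright fin, 40 mm along x, 12 mm thick along y, from 49 to 95 mm above the underside, standing on an 18 mm wide bridge across the trough
- rest: grey sloped rest fixed to the bench, 140 by 90 mm, up to 85 mm tall. Origin: centre of its footprint on the bench. Its seat slopes up by 0.48 rad (27.5 degrees) towards its +x, so the parked scoop has its x axis over the rest's +x axis, pitched mouth end up. 12 mm side guides (4 mm clear of the scoop each side) and a 16 mm stop at the low end, 3.5 mm behind the parked scoop
- rest_seat (a point): middle of the rest's sloping seat, 45 mm above the bench, where the parked scoop's origin lies; axes as the rest's (not sloped)
- tray: steel wash tray in a grey cradle plate (140 mm along x, 290 mm along y), fixed to the bench. Origin: on the bench under the tray's middle; long side along y. The tray is 112 by 226 mm outside, walls 3 mm thick with tops 38 mm above the bench, floor at 12 mm; two dividers across it at y = -37 and +37 mm, 28 mm above the bench at their tops, make three equal bays, each 106 mm (x) by 72 mm (y) inside
- bay0 (a point): centre of the floor of the tray's first (y = -74 mm, farthest from the hold-down bar) bay, 12 mm above the bench; axes as the tray's
- bay1 (a point): centre of the floor of the tray's middle bay, 12 mm above the bench; axes as the tray's
- bay2 (a point): centre of the floor of the tray's last (y = +74 mm, next to the hold-down bar) bay, 12 mm above the bench; axes as the tray's
- bar (a joint): angle of the hold-down bar across the tray's +y end: 0 = level in its catch (closed), 1.57 = upright, up to 2.0 leaning back to the tray's +x. The stiff pivot stays where it is left; pushing it with closed fingers takes 1 to 2 N. At angle q the bar points along (-cos q, 0, sin q) in the tray's axes
- bar_pivot (a point): pivot of the bar, 47 mm above the bench at x = +50, y = +140 mm of the tray; it turns about the tray's y. The bar is aluminium, 14 mm wide (y), 6 mm thick, 118 mm long with a 12 mm black block on its end. Its catch is an upright fork at x = -50 mm of the tray, with prongs to 56 mm above the bench (6 mm above the closed bar)
- relay1: a salvaged relay: dark blue block 19 by 15 by 15 mm, 12 g, origin at its centre; all eight are alike and start in the scoop, which is parked in the rest
- relay2: a salvaged relay: dark blue block 19 by 15 by 15 mm, 12 g, origin at its centre; all eight are alike and start in the scoop, which is parked in the rest
- relay3: a salvaged relay: dark blue block 19 by 15 by 15 mm, 12 g, origin at its centre; all eight are alike and start in the scoop, which is parked in the rest
- relay4: a salvaged relay: dark blue block 19 by 15 by 15 mm, 12 g, origin at its centre; all eight are alike and start in the scoop, which is parked in the rest
- relay5: a salvaged relay: dark blue block 19 by 15 by 15 mm, 12 g, origin at its centre; all eight are alike and start in the scoop, which is parked in the rest
- relay6: a salvaged relay: dark blue block 19 by 15 by 15 mm, 12 g, origin at its centre; all eight are alike and start in the scoop, which is parked in the rest
- relay7: a salvaged relay: dark blue block 19 by 15 by 15 mm, 12 g, origin at its centre; all eight are alike and start in the scoop, which is parked in the rest
- relay8: a salvaged relay: dark blue block 19 by 15 by 15 mm, 12 g, origin at its centre; all eight are alike and start in the scoop, which is parked in the rest
- flux_jar: bystander: amber jar, 36 mm across, 40 mm tall, near the low end of the rest; origin at the centre of its underside
- solder_reel: bystander: metal reel of solder standing on end, 50 mm across, 40 mm tall, beyond the high end of the rest; origin at the centre of its underside
- pcb: bystander: small green circuit board 65 by 95 mm, 22 mm tall with its parts, on the tray's -x side; origin at the centre of its underside
- capacitor: bystander: aluminium can 38 mm across, 75 mm tall, on the tray's +x side; origin at the centre of its underside
- driver: bystander: black-handled screwdriver 120 mm long lying along its x on the bench, 26 mm thick; origin at the middle of its underside
Things that resemble listed ones, but are neither listed nor needed, are in the scene too. Leave any pink or purple look-alike of the scoop alone.

How it is judged:
By the outcome, as a careful person would: the job done as asked, in the order asked, and still so for the second after the job is handed in, with the robot touching nothing.
It also fails if it takes over 72 s, if anything falls off the work surface, if the arm or the gripper's body presses on something with over 40 N, if the wrist force passes 120 N, or if a joint passes its speed limit or range.

## Working session

There is one attempt and no reset: what is moved stays moved. The work goes in short steps, Python scripts to look and compute and a tool call to move; the robot and the scene stay as the last step left them, time stands still between calls to the robot, and variables do not carry over. Pictures are saved under pics/ and viewed, at most 13 in all, crops included, and the job is handed in when it is done.

Besides the shell and the picture viewer there is one more tool, called after "Emit:" as name(argument=value, ...), one argument or row to a line, values as JSON. arm_command: Moves the arm, as the interface text tells. Its arguments: {"type":"object","properties":{"moves":{"type":"array"},"newtons":{"type":"number"}},"required":["moves"]}

```bash
mkdir -p pics; ls
cat > h.py <<'E'
import numpy as np, cv2
from scipy.spatial.transform import Rotation as R
from workcell import get_state, read_camera, camera_info, hand_in, recognise
def RQ(q): return R.from_quat([q[1],q[2],q[3],q[0]])
def tool():
    s=get_state(); T=np.eye(4); T[:3,:3]=RQ(s['orientation']).as_matrix(); T[:3,3]=s['tcp_pos']; return T
def cam(name,T=None):
    i=camera_info(name); f=210/np.tan(np.radians(i['fovy'])/2)
    if name=='wrist': M=(tool() if T is None else T)@np.array(i['tool_from_camera'])
    else:
        M=np.eye(4); M[:3,3]=i['eye']; o=np.array(i['orientation']); M[:3,:3]=o if o.shape==(3,3) else RQ(o).as_matrix()
    return f,i['cx'],i['cy'],M
def world(name,d,pts,T=None):
    f,cx,cy,M=cam(name,T); out=[]
    for u,v in pts:
        u0,v0=int(round(u)),int(round(v)); w=d[max(v0-1,0):v0+2,max(u0-1,0):u0+2]; w=w[w>0]; z=np.median(w) if w.size else np.nan
        out.append(M[:3,:3]@np.array([(u-cx)/f*z,(v-cy)/f*z,z])+M[:3,3])
    return np.array(out)
def cloud(name,d,T=None):
    f,cx,cy,M=cam(name,T); v,u=np.indices(d.shape)
    P=np.stack([(u-cx)/f*d,(v-cy)/f*d,d],-1)@M[:3,:3].T+M[:3,3]; P[d<=0]=np.nan; return P
E
python3 - <<'E'
from h import *
np.set_printoptions(precision=4,suppress=True)
L="scoop mouth fin rest tray bar relay1 flux_jar solder_reel pcb capacitor driver".split()
for n in ("scene","side"):
    p,d=read_camera(n); cv2.imwrite(f'pics/{n}0.png',p); np.save(f'{n}0.npy',d)
    print(n,camera_info(n))
    for l in L:
        for r in recognise(n,l)[:3]: print(n,l,np.round(r['point']),round(r['confidence'],2),world(n,d,[r['point']])[0])
print(get_state())
E
```

```text
pics
scene {'fovy': 51.522292669512524, 'cx': 283.161231806842, 'cy': 214.46678380777098, 'eye': array([1.261 , 0.1884, 0.8456]), 'orientation': array([-0.2496,  0.5866,  0.7027, -0.3157])}
scene scoop [212. 174.] 0.75 [ 0.2163 -0.2582  0.0057]
scene scoop [423. 207.] 0.73 [0.3136 0.3833 0.0451]
scene scoop [346. 234.] 0.62 [0.4351 0.183  0.0274]
scene mouth [420. 201.] 0.82 [0.2677 0.3815 0.0272]
scene mouth [216. 174.] 0.79 [ 0.2129 -0.2463  0.0059]
scene mouth [345. 263.] 0.73 [0.5201 0.1888 0.0083]
scene fin [213. 176.] 0.91 [ 0.2227 -0.2522  0.0061]
scene fin [422. 201.] 0.85 [0.3122 0.3756 0.066 ]
scene fin [344. 238.] 0.7 [0.4482 0.1786 0.0233]
scene rest [344. 262.] 0.97 [0.5177 0.1861 0.0074]
scene rest [276. 202.] 0.64 [ 0.3366 -0.0239  0.0232]
scene tray [278. 205.] 0.71 [ 0.351  -0.0157  0.0258]
scene tray [202. 242.] 0.63 [ 0.5146 -0.1887  0.0144]
scene tray [343. 264.] 0.29 [0.5222 0.1842 0.0079]
scene bar [244. 229.] 0.49 [ 0.5527 -0.0569  0.1196]
scene flux_jar [200. 240.] 0.71 [ 0.5098 -0.196   0.014 ]
scene flux_jar [351. 215.] 0.57 [0.3709 0.1912 0.0383]
scene flux
[... 1446 characters left out ...]
 [342. 175.] 0.97 [ 0.3929 -0.2078  0.0176]
side pcb [251. 271.] 0.32 [0.4397 0.1895 0.0374]
side capacitor [260. 131.] 0.79 [ 0.6416 -0.2205  0.0731]
side driver [336. 231.] 0.79 [ 0.3365 -0.0056  0.0202]
{'clock': 1.3, 'joint_pos': array([-1.4736,  0.3132,  0.0461,  1.3036,  0.    ,  1.4312]), 'qvel': array([ 0.0003, -0.0001,  0.0029,  0.0004, -0.001 , -0.002 ]), 'tau': array([ -0.0014, -48.0465,  29.8816,   0.0008,  -0.0002,  -0.    ]), 'tcp_pos': array([ 0.1349, -0.559 ,  0.2313]), 'orientation': array([0.0001, 0.993 , 0.1181, 0.    ]), 'wrist_force': array([-0.57  , -0.3549,  0.5477]), 'ft_torque': array([ 0.0173, -0.0469,  0.004 ]), 'grip_force': 0.0, 'finger_gap': 0.08535676997049428}
```

View pics/scene0.png

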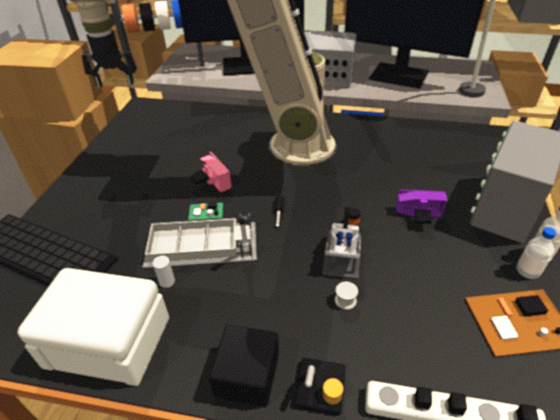

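View pics/side0.png

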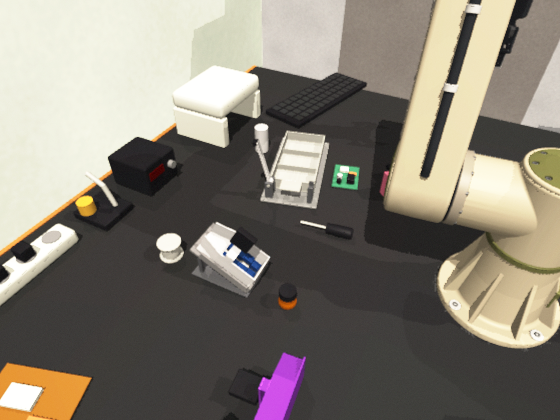

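Scene view: the scoop choices are pink (213,174), purple (422,203) and aluminium in the grey rest (345,240). The aluminium one matches the description, with blue relays at (345,236). The tray is at (200,242), and the bar stands upright near (244,228). The side view agrees: scoop (232,250), tray (297,165), bar (263,160).

Run:
```python
from h import *
np.set_printoptions(precision=4,suppress=True)
pc={}
for n in ("scene","side"):
    P=cloud(n,np.load(n+'0.npy')).reshape(-1,3); C=cv2.imread(f'pics/{n}0.png').reshape(-1,3); pc[n]=(P,C)
def rect(m,P): 
    r=cv2.minAreaRect((P[m][:,:2]*1000).astype(np.float32)); return m.sum(),np.round(r[0],1),np.round(r[1],1),round(r[2],1)
for n,(P,C) in pc.items():
    x,y,z=P.T
    print(n,'table z',np.nanmedian(z[(x>.4)&(x<.6)&(y>0)&(y<.1)]))
    t=(x>.4)&(x<.62)&(y>-.33)&(y<-.02)
    for lo,hi in((.034,.042),(.004,.009),(.009,.015),(.025,.031)):
        m=t&(z>lo)&(z<hi); print(lo,rect(m,P))
    m=(x>.4)&(x<.66)&(y>-.12)&(y<-.02)&(z>.06)
    print('bar',m.sum(),P[m].min(0),P[m].max(0)); Q=P[m]
    u,s,v=np.linalg.svd(Q-Q.mean(0)); print(Q.mean(0),v[0])
    m=(x>.35)&(x<.62)&(y>.11)&(y<.27)&(z>.01)
    print('scoop',rect(m,P),np.nanmax(z[m]))
    dark=m&(C.max(1)<60)&(z>.09); print('fin',dark.sum(),P[dark].mean(0),P[dark].min(0),P[dark].max(0),rect(dark,P))
```

```text
scene table z 0.0005138463978650032
0.034 (np.int64(602), array([ 515.5, -193. ]), array([120.8, 267.9]), 15.2)
0.004 (np.int64(694), array([ 510. , -172.4]), array([219.3, 304.5]), 0.1)
0.009 (np.int64(2004), array([ 492.4, -197.4]), array([194.2, 285.2]), 13.5)
0.025 (np.int64(338), array([ 515.5, -192.5]), array([117.4, 266.8]), 14.4)
bar 146 [ 0.5363 -0.0686  0.0619] [ 0.5709 -0.048   0.1622]
[ 0.5528 -0.0581  0.1183] [-0.2748 -0.0745 -0.9586]
scoop (np.int64(1437), array([485.9, 180.5]), array([268.5,  81.6]), 0.5) 0.13922720541825806
fin 90 [0.4696 0.1799 0.1218] [0.434  0.1744 0.0998] [0.4871 0.1861 0.1392] (np.int64(90), array([460.5, 180.3]), array([53.1, 11.7]), 0.2)
side table z 0.0006173598008560877
0.034 (np.int64(518), array([ 514., -190.]), array([114.6, 272.4]), 14.7)
0.004 (np.int64(743), array([ 493.4, -181.4]), array([207.5, 292.1]), 7.9)
0.009 (np.int64(1569), array([ 485.2, -193.6]), array([192.8, 280.5]), 15.2)
0.025 (np.int64(268), array([ 514.1, -190.5]), array([114.4, 270.5]), 14.8)
bar 198 [ 0.5299 -0.0694  0.0604] [ 0.5701 -0.0457  0.1641]
[ 0.5474 -0.0554  0.1184] [-0.2743 -0.0717 -0.959 ]
scoop (np.int64(3627), array([485.3, 182. ]), array([269.9,  83.6]), 0.4) 0.1368778223799907
fin 365 [0.4557 0.1851 0.1165] [0.4317 0.174  0.0907] [0.4824 0.189  0.1369] (np.int64(365), array([457.1, 181.4]), array([50.7, 14.9]), 0.5)
```

Run:
```python
from h import *
a=cv2.imread('pics/side0.png')[120:310,150:370]; b=cv2.imread('pics/scene0.png')[180:300,130:390]
cv2.imwrite('pics/c1.png',np.vstack([cv2.resize(a,(520,449),interpolation=3)[:360],cv2.resize(b,(520,240),interpolation=3)]))
```

```text
(no output)
```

View pics/c1.png

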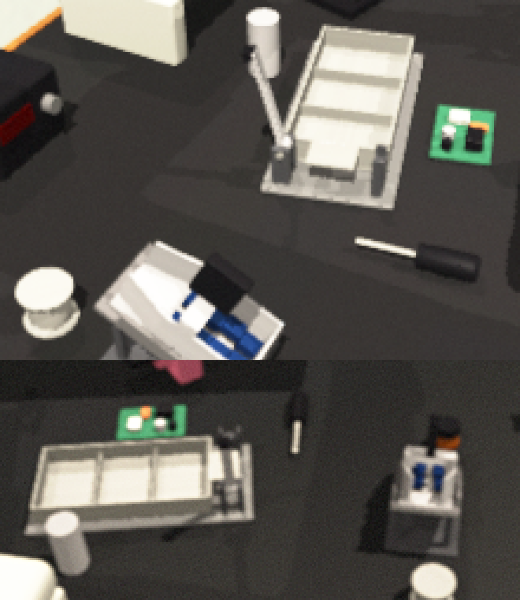

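The crop confirms it: the aluminium scoop sits in the rest, with its black fin at crop (222,280) and blue relays at the low end. The bar leans back past upright at crop (265,95), and its catch fork is at (380,170). Next I refine the fits.

```bash
cat >> h.py <<'E'
def plan(P,Rm,wps,n,opening):
    """rows from pose (P m,Rm) to [(pos,Rot)] each in n rows, rounded"""
    P=np.array(P,float); rows=[]
    for (p1,R1),k in zip(wps,n):
        p0,R0=P.copy(),Rm; rv=(R0.inv()*R1).as_rotvec()
        for i in range(1,k+1):
            pt=p0+(np.array(p1)-p0)*i/k; Rt=R0*R.from_rotvec(rv*i/k)
            t=np.round(Rm.inv().apply(pt-P)*1000); w=np.round((Rm.inv()*Rt).as_rotvec(),2)
            P=P+Rm.apply(t/1000); Rm=Rm*R.from_rotvec(w)
            rows.append([opening,*map(int,t),*map(float,w)])
    for i in range(0,len(rows),8): print(str([x for r in rows[i:i+8] for x in r]).replace(' ',''))
    print('end',P.round(4),np.round(Rm.as_rotvec(),3)); return P,Rm
E
python3 - <<'E'
from h import *
np.set_printoptions(precision=4,suppress=True)
print(camera_info('wrist'))
from scipy.optimize import minimize
for n in ("scene","side"):
    P=cloud(n,np.load(n+'0.npy')).reshape(-1,3); C=cv2.imread(f'pics/{n}0.png').reshape(-1,3)
    a=.258; c=np.array([.518,-.211]); 
    for it in range(3):
        D=P[:,:2]-c; u=D[:,0]*np.cos(a)+D[:,1]*np.sin(a); v=-D[:,0]*np.sin(a)+D[:,1]*np.cos(a)
        m=(abs(u)<.07)&(v>-.125)&(v<.122)&(P[:,2]>.033)&(P[:,2]<.042)
        r=cv2.minAreaRect((P[m][:,:2]*1000).astype(np.float32)); c=np.array(r[0])/1000; a=np.radians(r[2])
    print(n,'tray',m.sum(),r)
    x,y,z=P.T
    # scoop walls: points in scoop frame; seat slope
    m=(x>.40)&(x<.60)&(y>.125)&(y<.24)&(z>.008)
    Q=P[m]; th=.48; 
    # coordinates along slope s and normal h about (x0,.045)
    x0=.49
    s=(Q[:,0]-x0)*np.cos(th)+(Q[:,2]-.045)*np.sin(th); h=-(Q[:,0]-x0)*np.sin(th)+(Q[:,2]-.045)*np.cos(th)
    w=(h>.028)&(h<.045); q=s[w]; print('wall s',np.percentile(q,[0,1,5,95,99,100]),'y',np.percentile(Q[w,1],[0,2,98,100]))
    print('hist h', np.histogram(h,np.arange(-.05,.105,.01)))
    f=(h>.055); print('fin s',np.percentile(s[f],[0,2,98,100]),'h',np.percentile(h[f],[50,98,100]),'y',np.percentile(Q[f,1],[0,2,98,100]))
    for lo,hi in((0.434,.46),(.46,.485)):
        k=f&(Q[:,0]>lo)&(Q[:,0]<hi); print('fin y by x',Q[k,1].mean() if k.any() else 0,k.sum())
E
```

```text
{'fovy': 69.40279519744219, 'cx': 276.3047339546736, 'cy': 208.32750014492316, 'tool_from_camera': array([[ 0.0008, -0.96  , -0.2798,  0.0717],
       [ 1.    ,  0.0007,  0.0003,  0.0012],
       [-0.    , -0.2798,  0.96  , -0.1417],
       [ 0.    ,  0.    ,  0.    ,  1.    ]])}
scene tray 605 ((517.7318115234375, -205.7152557373047), (118.8318099975586, 241.9863739013672), 14.954268455505371)
wall s [-0.0665 -0.0633 -0.0609  0.0631  0.0648  0.0662] y [0.1487 0.1493 0.2115 0.2122]
hist h (array([ 45,  26,  21,  21, 184, 325, 287,  71,  65,  77,  20,  19,  21,
        19,  23]), array([-0.05, -0.04, -0.03, -0.02, -0.01,  0.  ,  0.01,  0.02,  0.03,
        0.04,  0.05,  0.06,  0.07,  0.08,  0.09,  0.1 ]))
fin s [-0.0146 -0.0109  0.0251  0.0259] h [0.079  0.0936 0.0939] y [0.1744 0.1747 0.1862 0.1865]
fin y by x 0.1798097415691659 15
fin y by x 0.1804792406897312 76
side tray 369 ((517.3300170898438, -205.11863708496094), (112.13365936279297, 242.2625274658203), 15.028226852416992)
wall s [-0.0607 -0.0604 -0.0595  0.0581  0.0628  0.0639] y [0.1472 0.1494 0.2141 0.2145]
hist h (array([ 30,  22,  19,   9, 366, 773, 803, 320, 314, 151,  61,  68,  67,
        74, 127]), array([-0.05, -0.04, -0.03, -0.02, -0.01,  0.  ,  0.01,  0.02,  0.03,
        0.04,  0.05,  0.06,  0.07,  0.08,  0.09,  0.1 ]))
fin s [-0.0182 -0.0174  0.0208  0.0216] h [0.0827 0.0944 0.0955] y [0.174  0.1764 0.1881 0.189 ]
fin y by x 0.18467354900825314 224
fin y by x 0.1860917107029346 127
```

```bash
cat >> h.py <<'E'
def scoopR(yaw,pitch):  # scoop axes in world, pitch>0 mouth up
    return R.from_euler('z',yaw)*R.from_euler('y',-pitch)
FL=R.from_matrix(np.array([[-1,0,0],[0,1,0],[0,0,-1.]]))  # tool axes in scoop: x=-x,y=y,z=-z
def now():
    s=get_state(); return s['tcp_pos'],RQ(s['orientation'])
E
python3 - <<'E'
from h import *
P,Rm=now()
down=lambda th: R.from_euler('z',th)*R.from_matrix(np.diag([1,-1,-1.]))
S=scoopR(.01,.48); o=np.array([.492,.181,.045]); 
r1=np.radians(-28)
plan(P,Rm,[((.56*np.cos(r1),.56*np.sin(r1),.26),down(np.radians(97))),(o+S.apply([0,0,.17]),S*FL)],[10,11],1)
E
```

```text
[1,42,-20,-3,0.0,0.0,-0.15,1,44,-14,-3,0.0,0.0,-0.14,1,46,-8,-3,0.0,0.0,-0.15,1,47,0,-2,0.0,0.0,-0.14,1,46,6,-3,0.0,0.0,-0.15,1,45,13,-3,0.0,0.0,-0.14,1,43,18,-3,0.0,0.0,-0.15,1,39,25,-3,0.0,0.0,-0.14]
[1,35,31,-3,0.0,0.0,-0.15,1,31,35,-3,0.0,0.0,-0.15,1,41,-2,6,-0.03,-0.04,-0.13,1,41,3,4,-0.03,-0.03,-0.13,1,40,8,3,-0.04,-0.04,-0.13,1,40,13,2,-0.03,-0.03,-0.13,1,37,18,2,-0.03,-0.04,-0.13,1,34,23,0,-0.03,-0.03,-0.13]
[1,31,27,0,-0.03,-0.04,-0.13,1,28,31,0,-0.03,-0.04,-0.13,1,23,34,0,-0.04,-0.03,-0.13,1,19,37,1,-0.03,-0.04,-0.13,1,14,39,1,-0.03,-0.03,-0.12]
end [0.4134 0.1805 0.1958] [-0.008  2.663  0.006]
```

Emit:
arm_command(
  moves=[1,42,-20,-3,0.0,0.0,-0.15,1,44,-14,-3,0.0,0.0,-0.14,1,46,-8,-3,0.0,0.0,-0.15,1,47,0,-2,0.0,0.0,-0.14,1,46,6,-3,0.0,0.0,-0.15,1,45,13,-3,0.0,0.0,-0.14,1,43,18,-3,0.0,0.0,-0.15,1,39,25,-3,0.0,0.0,-0.14],
)

```text
clock: 2.3
tcp_pos: [0.4232, -0.3207, 0.2546]
orientation: [0.0, 0.764, 0.645, -0.0]
wrist_force: [1.1, -0.4, 0.4]
finger_gap: 0.0853
grip_force: 0.0
```

Emit:
arm_command(
  moves=[1,35,31,-3,0.0,0.0,-0.15,1,31,35,-3,0.0,0.0,-0.15,1,41,-2,6,-0.03,-0.04,-0.13,1,41,3,4,-0.03,-0.03,-0.13,1,40,8,3,-0.04,-0.04,-0.13,1,40,13,2,-0.03,-0.03,-0.13,1,37,18,2,-0.03,-0.04,-0.13,1,34,23,0,-0.03,-0.03,-0.13],
)

```text
clock: 3.3
tcp_pos: [0.4499, -0.0196, 0.2252]
orientation: [0.138, 0.319, 0.938, 0.001]
wrist_force: [1.0, -0.6, 1.2]
finger_gap: 0.0854
grip_force: 0.0
```

Emit:
arm_command(
  moves=[1,31,27,0,-0.03,-0.04,-0.13,1,28,31,0,-0.03,-0.04,-0.13,1,23,34,0,-0.04,-0.03,-0.13,1,19,37,1,-0.03,-0.04,-0.13,1,14,39,1,-0.03,-0.03,-0.12,1,0,0,0,0,0,0],
)

```text
clock: 4.05
tcp_pos: [0.4115, 0.1823, 0.195]
orientation: [0.236, -0.005, 0.972, 0.003]
wrist_force: [0.4, 0.3, 0.3]
finger_gap: 0.0854
grip_force: 0.0
```

Run:
```python
from h import *
np.set_printoptions(precision=4,suppress=True)
s=get_state();print(s['clock'],s['joint_pos'],s['tcp_pos'],RQ(s['orientation']).as_rotvec())
T=tool(); p,d=read_camera('wrist'); cv2.imwrite('pics/w1.png',p); np.save('w1.npy',d); np.save('w1T.npy',T)
```

```text
4.05 [ 0.335  -0.2544 -0.7536  0.615  -0.144   0.2904] [0.4115 0.1823 0.195 ] [-0.0147  2.6643  0.0077]
```

View pics/w1.png

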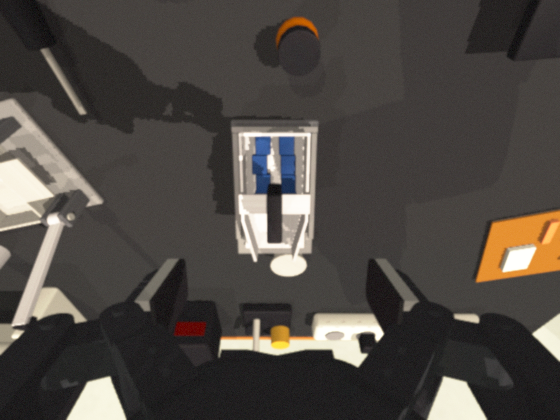

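The wrist view shows the scoop with its fin at (275,212), relays in two columns at (255–290,140–190), the mouth below at about (275,248), and the fingers clear of it. Now I measure the fin and walls.

Run:
```python
from h import *
np.set_printoptions(precision=4,suppress=True)
T=np.load('w1T.npy'); P=cloud('wrist',np.load('w1.npy'),T).reshape(-1,3); C=cv2.imread('pics/w1.png').reshape(-1,3)
S=scoopR(.01,.48); o=np.array([.492,.181,.045]); Q=S.inv().apply(P-o)
k=(abs(Q[:,0])<.1)&(abs(Q[:,1])<.06)
f=k&(Q[:,2]>.088)&(Q[:,2]<.105); print('fin top',f.sum(),cv2.minAreaRect((Q[f,:2]*1000).astype(np.float32)),np.median(Q[f,2]))
w=k&(Q[:,2]>.032)&(Q[:,2]<.042); print('walls',w.sum(),np.percentile(Q[w,0],[0,2,98,100]),np.percentile(Q[w,1],[0,2,98,100]),np.median(Q[w,2]))
for a,b in((-.06,-.04),(-.04,-.02),(-.02,0),(0,.02)):
    m=w&(Q[:,0]>a)&(Q[:,0]<b); l=m&(Q[:,1]<-.02); r=m&(Q[:,1]>.02); print(a,np.median(Q[l,1]),np.median(Q[r,1]))
B=k&(C[:,0]>90)&(C[:,2]<60)&(C[:,0]>C[:,2]*2); print('blue h',np.percentile(Q[B,2],[5,50,95]),'x',np.percentile(Q[B,0],[1,99]),np.percentile(Q[B,1],[1,99]))
# tray partial / rest guide
P0,Rm=now()
S=scoopR(.01,.48)
```

```text
fin top 781 ((-0.10979080200195312, 0.18041038513183594), (11.687945365905762, 39.848934173583984), 89.53756713867188) 0.09198783882330615
walls 843 [-0.0621 -0.0621  0.0595  0.0631] [-0.0322 -0.0318  0.0317  0.0321] 0.03415201903564126
-0.06 -0.03075701951932551 0.03045484004843212
-0.04 -0.03074027594330529 0.03073371043697144
-0.02 -0.030345076018353484 0.030331174661651035
0 -0.030312284449861927 0.030283044394410936
blue h [0.0139 0.0152 0.0164] x [-0.0567 -0.005 ] [-0.0209  0.0183]
```

Run:
```python
from h import *
P,Rm=now()
S=scoopR(.007,.48); o=np.array([.492,.181,.043])
plan(P,Rm,[(o+S.apply([0,0,.11]),S*FL),(o+S.apply([0,0,.056]),S*FL)],[3,3],1)
```

```text
[1,0,0,21,0.0,-0.0,0.0,1,0,-1,20,0.0,-0.0,0.0,1,0,0,21,0.0,-0.0,0.0,1,0,0,18,0.0,-0.0,0.0,1,0,0,18,0.0,-0.0,0.0,1,0,0,18,0.0,-0.0,0.0]
end [0.4657 0.1811 0.0926] [-0.011  2.664  0.007]
```

Emit:
arm_command(
  moves=[1,0,0,21,0.0,0.0,0.0,1,0,-1,20,0.0,0.0,0.0,1,0,0,21,0.0,0.0,0.0,1,0,0,18,0.0,0.0,0.0,1,0,0,18,0.0,0.0,0.0,1,0,0,18,0.0,0.0,0.0,1,0,0,0,0,0,0],
  newtons=60,
)

```text
clock: 4.97
tcp_pos: [0.4669, 0.1788, 0.0919]
orientation: [0.236, -0.001, 0.972, 0.002]
wrist_force: [-0.4, 0.2, 0.5]
finger_gap: 0.0853
grip_force: 0.0
```

Emit:
arm_command(
  moves=[-1,0,0,0,0,0,0,-1,0,0,0,0,0,0,-1,0,0,0,0,0,0,-1,0,0,0,0,0,0,-1,0,0,0,0,0,0,-1,0,0,0,0,0,0,-1,0,0,0,0,0,0],
  newtons=60,
)

```text
clock: 5.85
tcp_pos: [0.4669, 0.1805, 0.0932]
orientation: [0.237, -0.003, 0.971, 0.003]
wrist_force: [-1.8, 1.6, 3.7]
finger_gap: 0.0115
grip_force: 60.0
```

```bash
cat >> h.py <<'E'
A=.26; TC=np.array([.519,-.212,0]); TR=R.from_euler('z',A)
def pour(x,y,z,p,da=0):   # mouth in tray frame, pitch -> TCP pose
    S=scoopR(A+da,p); M=TC+TR.apply([x,y,z]); return M+S.apply([-.0625,0,-.003+.056]),S*FL
E
python3 - <<'E'
from h import *
P,Rm=now(); print(P,Rm.as_quat())
np.savez('park.npz',P=P,q=Rm.as_quat())
S=scoopR(.007,.48)
plan(P,Rm,[(P+S.apply([0,0,.06]),Rm),pour(-.03,.16,.16,.35),pour(-.03,-.074,.13,.25)],[4,7,7],-1)
print(pour(-.03,-.074,.06,-.35))
E
```

```text
[0.46693173 0.18048432 0.09321368] [-0.00296758  0.97145561  0.00256257  0.237189  ]
[-1,0,0,-15,0.0,0.0,0.0,-1,0,0,-15,0.0,0.0,0.0,-1,0,0,-15,0.0,0.0,0.0,-1,0,0,-15,0.0,0.0,0.0,-1,6,-38,-10,-0.01,0.02,-0.03,-1,7,-37,-10,-0.02,0.02,-0.04,-1,8,-37,-11,-0.01,0.02,-0.03,-1,10,-37,-10,-0.02,0.01,-0.03]
[-1,11,-36,-12,-0.01,0.02,-0.04,-1,13,-35,-11,-0.01,0.02,-0.03,-1,14,-35,-12,-0.02,0.02,-0.03,-1,1,-33,3,0.0,0.01,-0.0,-1,0,-34,3,0.0,0.02,-0.0,-1,1,-33,3,0.0,0.01,-0.0,-1,0,-34,4,0.0,0.02,-0.0,-1,1,-33,3,0.0,0.01,-0.0]
[-1,0,-34,3,0.0,0.01,-0.0,-1,0,-33,3,0.0,0.02,-0.0]
end [ 0.438  -0.3099  0.1659] [-0.371  2.871  0.05 ]
(array([ 0.46985751, -0.3016466 ,  0.13121787]), Rotation.from_matrix(array([[-0.90780038, -0.25708055, -0.331373  ],
                            [-0.24149446,  0.96638998, -0.08815236],
                            [ 0.34289781,  0.        , -0.93937271]])))
```

Emit:
arm_command(
  moves=[-1,0,0,-15,0.0,0.0,0.0,-1,0,0,-15,0.0,0.0,0.0,-1,0,0,-15,0.0,0.0,0.0,-1,0,0,-15,0.0,0.0,0.0,-1,6,-38,-10,-0.01,0.02,-0.03,-1,7,-37,-10,-0.02,0.02,-0.04,-1,8,-37,-11,-0.01,0.02,-0.03,-1,10,-37,-10,-0.02,0.01,-0.03],
)

```text
clock: 6.85
tcp_pos: [0.4008, 0.0275, 0.169]
orientation: [0.201, -0.074, 0.977, 0.016]
wrist_force: [-0.2, -0.1, -3.8]
finger_gap: 0.0113
grip_force: 59.9
```

Emit:
arm_command(
  moves=[-1,11,-36,-12,-0.01,0.02,-0.04,-1,13,-35,-11,-0.01,0.02,-0.03,-1,14,-35,-12,-0.02,0.02,-0.03,-1,1,-33,3,0.0,0.01,0.0,-1,0,-34,3,0.0,0.02,0.0,-1,1,-33,3,0.0,0.01,0.0,-1,0,-34,4,0.0,0.02,0.0,-1,1,-33,3,0.0,0.01,0.0],
)

```text
clock: 7.85
tcp_pos: [0.4184, -0.2465, 0.1702]
orientation: [0.136, -0.126, 0.982, 0.02]
wrist_force: [0.4, 0.4, -4.3]
finger_gap: 0.0114
grip_force: 59.9
```

Emit:
arm_command(
  moves=[-1,0,-34,3,0.0,0.01,0.0,-1,0,-33,3,0.0,0.02,0.0,-1,0,0,0,0,0,0],
)

```text
clock: 8.22
tcp_pos: [0.4376, -0.3121, 0.1642]
orientation: [0.122, -0.126, 0.984, 0.017]
wrist_force: [-1.1, 0.8, -3.5]
finger_gap: 0.0111
grip_force: 60.1
```

Run:
```python
from h import *
np.set_printoptions(precision=4,suppress=True)
P,Rm=now(); print(P,Rm.as_rotvec())
T=tool(); p,d=read_camera('wrist'); q,e=read_camera('scene'); cv2.imwrite('pics/w2.png',np.hstack([p[:,60:500],cv2.resize(q[150:320,110:310],(353,300))[:300] if 0 else cv2.copyMakeBorder(cv2.resize(q[170:300,110:290],(360,260),interpolation=3),0,160,0,0,0)]))
np.save('w2.npy',d);np.save('w2T.npy',T); np.save('s2.npy',e)
# tray fit from wrist cloud
C=cloud('wrist',d,T).reshape(-1,3); Q=TR.inv().apply(C-TC)
m=(abs(Q[:,0])<.07)&(Q[:,1]>-.125)&(Q[:,1]<.125)&(Q[:,2]>.034)&(Q[:,2]<.042); print(m.sum(),Q[m].min(0) if m.any() else 0,Q[m].max(0) if m.any() else 0)
m2=(abs(Q[:,0])<.09)&(abs(Q[:,1])<.16)&(Q[:,2]>.024)&(Q[:,2]<.03); print('div',np.histogram(Q[m2,1],np.arange(-.16,.17,.01)))
m3=(abs(Q[:,0])<.045)&(abs(Q[:,1])<.16)&(Q[:,2]>.034)&(Q[:,2]<.042);print('ends',np.histogram(Q[m3,1],np.arange(-.16,.17,.01))[0],[np.median(Q[m3&(Q[:,1]<0),1])])
m4=(abs(Q[:,1])<.1)&(Q[:,2]>.034)&(Q[:,2]<.042)&(abs(Q[:,0])<.08);print('sides',np.median(Q[m4&(Q[:,0]<0),0]),np.median(Q[m4&(Q[:,0]>0),0]))
```

```text
[ 0.4376 -0.3121  0.1642] [-0.3679  2.874   0.0503]
1784 [-0.0555 -0.0214  0.034 ] [0.0592 0.125  0.0414]
div (array([  0,   0,   0,   0,   0,   0,   0,   0,   0,   0,   0,   0,   0,
         0,  42,  60,  61,  46,  38, 277,  63,  63,  65,  67,  62,  65,
       304,  69, 133,  33,  85,  22]), array([-0.16, -0.15, -0.14, -0.13, -0.12, -0.11, -0.1 , -0.09, -0.08,
       -0.07, -0.06, -0.05, -0.04, -0.03, -0.02, -0.01,  0.  ,  0.01,
        0.02,  0.03,  0.04,  0.05,  0.06,  0.07,  0.08,  0.09,  0.1 ,
        0.11,  0.12,  0.13,  0.14,  0.15,  0.16]))
ends [  0   0   0   0   0   0   0   0   0   0   0   0   0   0   0   0   0   0
   0   0   0   0   0   0   0   0 164 446 414 382 372  22] [np.float64(nan)]
sides -0.053894434785371155 0.054812699339886445
  return _methods._mean(a, axis=axis, dtype=dtype,
  ret = ret.dtype.type(ret / rcount)
```

View pics/w2.png

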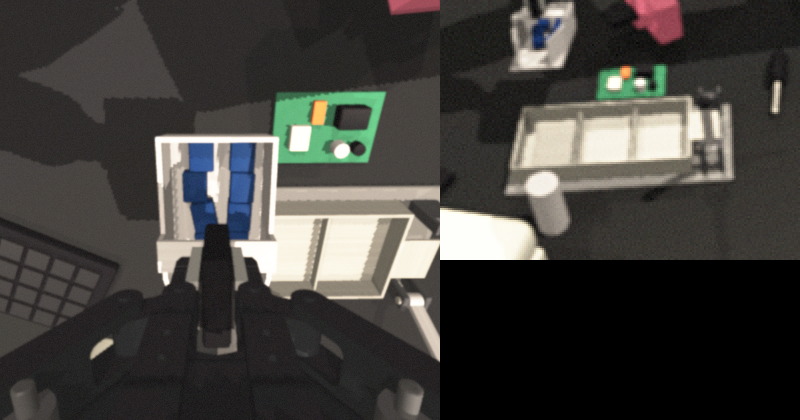

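The left part (wrist view) shows the scoop held, six relays visible behind the bridge at (185–250,145–235), and the bays to the right. The right part (scene view) shows an empty tray, with the bar upright at (710,130). Next: lower and tilt over bay0.

```bash
cat >> h.py <<'E'
def look(tag=None):
    import itertools
    out=[]
    for n in ('scene','side'):
        p,d=read_camera(n); Q=TR.inv().apply(cloud(n,d).reshape(-1,3)-TC); c=p.reshape(-1,3).astype(int)
        b=(c[:,0]>55)&(c[:,0]>1.8*c[:,2])&(c[:,0]-c[:,1]>20)&(abs(Q[:,0])<.07)&(abs(Q[:,1])<.125)
        z=Q[:,2]; out.append([n]+[int((b&(z<.045)&(abs(Q[:,1]-y)<.037)).sum()) for y in(-.074,0,.074)]+['up',int((b&(z>=.045)).sum())])
        if tag: cv2.imwrite(f'pics/{tag}_{n}.png',p)
    p,d=read_camera('wrist'); c=p.astype(int); b=(c[...,0]>55)&(c[...,0]>1.8*c[...,2])&(c[...,0]-c[...,1]>20)
    if tag: cv2.imwrite(f'pics/{tag}_wrist.png',p)
    # blue in scoop (tool-fixed image window behind fin)
    out.append(['wrist',int(b[120:245,210:345].sum())]); print(out,'t',round(get_state()['clock'],2))
E
python3 - <<'E'
from h import *
P,Rm=now()
plan(P,Rm,[pour(-.03,-.074,.07,0),pour(-.03,-.074,.06,-.27)],[5,4],-1)
look()
E
```

```text
[-1,0,0,9,0.0,0.05,-0.0,-1,-1,-1,8,0.0,0.05,-0.0,-1,-1,0,9,0.0,0.05,-0.0,-1,-2,0,8,0.0,0.05,-0.0,-1,-2,0,8,0.01,0.05,-0.0,-1,-4,0,-1,-0.0,0.07,-0.0,-1,-4,0,-1,-0.0,0.06,-0.0,-1,-4,0,-2,-0.0,0.07,-0.0]
[-1,-4,0,-2,-0.0,0.07,-0.0]
end [ 0.4647 -0.3028  0.1278] [ 0.366 -2.847  0.057]
[['scene', 0, 0, 0, 'up', 0], ['side', 0, 0, 0, 'up', 0], ['wrist', 4079]] t 8.47
```

Emit:
arm_command(
  moves=[-1,0,0,9,0.0,0.05,0.0,-1,-1,-1,8,0.0,0.05,0.0,-1,-1,0,9,0.0,0.05,0.0,-1,-2,0,8,0.0,0.05,0.0,-1,-2,0,8,0.01,0.05,0.0,-1,-4,0,-1,0.0,0.07,0.0,-1,-4,0,-1,0.0,0.06,0.0,-1,-4,0,-2,0.0,0.07,0.0],
)

```text
clock: 9.48
tcp_pos: [0.4617, -0.3041, 0.1287]
orientation: [-0.1, -0.127, 0.987, -0.017]
wrist_force: [0.1, -0.1, -3.0]
finger_gap: 0.0119
grip_force: 60.1
```

Emit:
arm_command(
  moves=[-1,-4,0,-2,0.0,0.07,0.0,-1,0,0,0,0,0,0],
)

```text
clock: 9.72
tcp_pos: [0.4669, -0.3027, 0.1288]
orientation: [-0.133, -0.127, 0.983, -0.021]
wrist_force: [-0.2, 0.3, -3.2]
finger_gap: 0.0113
grip_force: 60.1
```

Run:
```python
from h import *
P,Rm=now(); print(P,pour(-.03,-.074,.06,-.27)[0],Rm.as_rotvec())
look('l1')
```

```text
[ 0.46693995 -0.30265563  0.12883579] [ 0.46448273 -0.30307641  0.12775057] [ 0.36946886 -2.84931095  0.06045436]
[['scene', 0, 0, 0, 'up', 28], ['side', 0, 0, 0, 'up', 0], ['wrist', 3827]] t 9.88
```

Emit:
arm_command(
  moves=[-1,-3,0,-2,0,0.05,0,-1,0,0,0,0,0,0,-1,0,0,0,0,0,0],
)

```text
clock: 10.25
tcp_pos: [0.4687, -0.303, 0.1306]
orientation: [-0.158, -0.125, 0.979, -0.024]
wrist_force: [1.1, 0.1, -3.8]
finger_gap: 0.0114
grip_force: 60.1
```

Run:
```python
from h import *
look('l2')
a=cv2.imread('pics/l2_wrist.png')[100:300,160:400]; b=cv2.imread('pics/l2_scene.png')[160:270,130:280]
cv2.imwrite('pics/v2.png',np.hstack([cv2.resize(a,(400,333),interpolation=3),cv2.resize(b,(400,333),interpolation=3)]))
```

```text
[['scene', 0, 0, 0, 'up', 42], ['side', 0, 0, 0, 'up', 0], ['wrist', 3326]] t 10.4
```

View pics/v2.png

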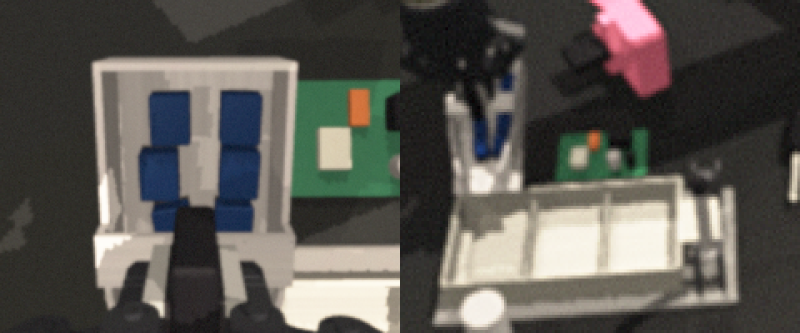

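The left part (wrist view) shows two columns of relays, about 20 mm ahead of the back wall. The right part (scene view) shows relays in the scoop neck at (490,135) and an empty tray. Everything is sliding slowly, so I tilt a little more.

Emit:
arm_command(
  moves=[-1,-2,0,-1,0,0.04,0,-1,0,0,0,0,0,0,-1,0,0,0,0,0,0],
)

```text
clock: 10.78
tcp_pos: [0.4711, -0.3023, 0.1307]
orientation: [-0.178, -0.125, 0.976, -0.027]
wrist_force: [-0.7, 0.2, -3.2]
finger_gap: 0.0113
grip_force: 60.2
```

Run:
```python
from h import *
look('l3')
```

```text
[['scene', 0, 0, 0, 'up', 72], ['side', 0, 0, 0, 'up', 0], ['wrist', 2040]] t 10.93
```

Emit:
arm_command(
  moves=[-1,0,0,0,0,0,0],
)

```text
clock: 11.05
tcp_pos: [0.4711, -0.3024, 0.1309]
orientation: [-0.178, -0.125, 0.976, -0.027]
wrist_force: [0.6, 0.5, -3.1]
finger_gap: 0.0111
grip_force: 60.2
```

Run:
```python
from h import *
look('l4')
```

```text
[['scene', 0, 0, 0, 'up', 91], ['side', 0, 0, 0, 'up', 0], ['wrist', 1157]] t 11.2
```

Emit:
arm_command(
  moves=[-1,0,0,0,0,0,0],
)

```text
clock: 11.32
tcp_pos: [0.4712, -0.3023, 0.1308]
orientation: [-0.178, -0.125, 0.976, -0.027]
wrist_force: [0.5, 0.3, -3.3]
finger_gap: 0.0112
grip_force: 60.2
```

Run:
```python
from h import *
look('l5')
a=cv2.imread('pics/l5_wrist.png')[100:300,160:400]; b=cv2.imread('pics/l5_scene.png')[160:270,130:280]
cv2.imwrite('pics/v5.png',np.hstack([cv2.resize(a,(400,333),interpolation=3),cv2.resize(b,(400,333),interpolation=3)]))
```

```text
[['scene', 2, 0, 0, 'up', 77], ['side', 15, 0, 0, 'up', 4], ['wrist', 704]] t 11.47
```

View pics/v5.png

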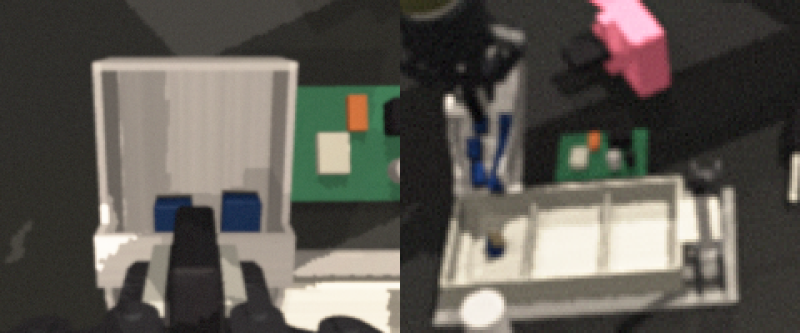

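The scene part shows one relay down in bay0 at (495,245), with more at the mouth at (480,175). Two remain near the back. I hold briefly, then tilt up to stop the flow.

Emit:
arm_command(
  moves=[-1,0,0,0,0,0,0,-1,9,0,5,0,-0.17,0],
)

```text
clock: 11.72
tcp_pos: [0.4632, -0.3041, 0.1253]
orientation: [-0.095, -0.129, 0.987, -0.014]
wrist_force: [-0.4, -1.5, -2.9]
finger_gap: 0.0113
grip_force: 60.2
```

Run:
```python
from h import *
look('l6')
```

```text
[['scene', 28, 0, 0, 'up', 64], ['side', 57, 0, 0, 'up', 4], ['wrist', 254]] t 11.88
```

```bash
cat >> h.py <<'E'
def grid(bay=None,zmax=.045):
    H=0
    for n in ('scene','side'):
        p,d=read_camera(n); Q=TR.inv().apply(cloud(n,d).reshape(-1,3)-TC); c=p.reshape(-1,3).astype(int)
        b=(c[:,0]>45)&(c[:,0]>1.6*c[:,2])&(c[:,0]-c[:,1]>12)&(Q[:,2]>.015)&(Q[:,2]<zmax)
        h,_,_=np.histogram2d(Q[b,0],Q[b,1],[np.arange(-.055,.056,.005),np.arange(-.115,.116,.005)]); H=H+h
    for r in H.astype(int):
        print(''.join('.' if v==0 else (str(v) if v<10 else '#') for v in r))
E
python3 - <<'E'
from h import *
grid(); print(); grid(zmax=.12); print(get_state()['clock'])
E
```

```text
..............................................
..............................................
..............................................
..............................................
..............................................
..............................................
..............................................
..............................................
...........1431...............................
.........1.6381...............................
.........11582................................
....1....131..................................
...121..113...................................
.1237.113.....................................
..45#1........................................
..472.........................................
..1...........................................
..............................................
..............................................
..............................................
..............................................
..............................................

.........3....................................
...14.............
[... 275 characters left out ...]
...................................
...........1531...............................
.........1.4361...............................
.........1.684................................
....1....311..................................
...113...13...................................
..237.1.33....................................
.237#1........................................
..3#1.........................................
...1..........................................
..............................................
..............................................
..............................................
..............................................
..............................................
12.075
```

Run:
```python
from h import *
P,Rm=now()
P,Rm=plan(P,Rm,[pour(-.03,-.074,.065,.05),pour(-.03,0.002,.065,.05),pour(-.03,0.002,.06,-.25)],[2,4,3],-1)
```

```text
[-1,7,1,9,-0.0,-0.12,-0.0,-1,7,1,8,-0.01,-0.12,-0.0,-1,0,19,0,0.0,-0.0,-0.0,-1,0,19,0,0.0,-0.0,-0.0,-1,0,19,0,0.0,-0.0,-0.0,-1,1,19,0,0.0,-0.0,-0.0,-1,-6,0,-4,0.0,0.1,-0.0,-1,-6,0,-4,0.0,0.1,-0.0]
[-1,-5,0,-5,0.0,0.1,-0.0]
end [ 0.4433 -0.2299  0.1271] [ 0.371 -2.868  0.046]
```

Emit:
arm_command(
  moves=[-1,7,1,9,0.0,-0.12,0.0,-1,7,1,8,-0.01,-0.12,0.0,-1,0,19,0,0.0,0.0,0.0,-1,0,19,0,0.0,0.0,0.0,-1,0,19,0,0.0,0.0,0.0,-1,1,19,0,0.0,0.0,0.0,-1,0,0,0,0,0,0],
)

```text
clock: 12.95
tcp_pos: [0.4245, -0.2316, 0.1143]
orientation: [0.023, -0.129, 0.991, 0.005]
wrist_force: [-0.0, -0.4, -2.4]
finger_gap: 0.0115
grip_force: 60.2
```

Run:
```python
from h import *
look('l7'); grid(zmax=.12); print(get_state()['clock'])
a=cv2.imread('pics/l7_wrist.png')[100:300,160:400]; b=cv2.imread('pics/l7_scene.png')[170:270,130:230]; c=cv2.imread('pics/l7_side.png')[120:210,255:345]
cv2.imwrite('pics/v7.png',np.hstack([cv2.resize(b,(400,400),interpolation=3),cv2.resize(c,(400,400),interpolation=3)]))
```

```text
[['scene', 56, 0, 0, 'up', 37], ['side', 47, 0, 0, 'up', 4], ['wrist', 261]] t 13.1
....................22..21....................
...................112...2....................
...................1711.12....................
....................353224....................
........................33....................
..............................................
..............................................
............12................................
............421...............................
...........5451...............................
........11.7#2................................
....1....22...................................
...131...22...................................
..4451..41....................................
.127#1........................................
..571.........................................
..1...........................................
..............................................
..............................................
..............................................
..............................................
..............................................
13.2
```

View pics/v7.png

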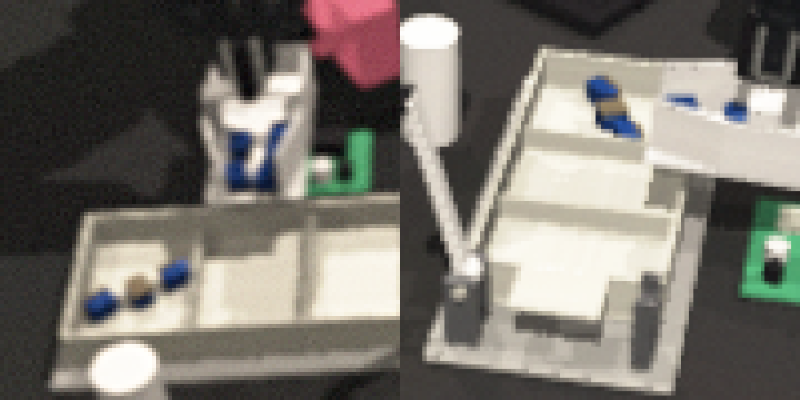

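Both views show exactly three relays in bay0: scene (100,305), (140,290), (175,272), the middle one with its tan face up. Five are left in the scoop near the mouth. The bar leans back, untouched. Now bay1.

Emit:
arm_command(
  moves=[-1,-6,0,-3,0,0.1,0,-1,-6,0,-4,0,0.1,0,-1,-5,0,-4,0,0.1,0,-1,-5,0,-4,0,0.08,0],
)

```text
clock: 13.7
tcp_pos: [0.4489, -0.2286, 0.1271]
orientation: [-0.165, -0.126, 0.978, -0.021]
wrist_force: [0.1, -0.4, -4.2]
finger_gap: 0.0111
grip_force: 60.2
```

Run:
```python
from h import *
look('l8'); P,Rm=now(); S=Rm*FL.inv(); print(TR.inv().apply(P+S.apply([.0625,0,-.053])-TC), np.arcsin(S.as_matrix()[2,0]))
```

```text
[['scene', 55, 0, 0, 'up', 64], ['side', 45, 0, 0, 'up', 3], ['wrist', 41]] t 13.85
[-0.02996129  0.00247741  0.05562695] -0.33148807425273175
```

Emit:
arm_command(
  moves=[-1,-1,0,0,0,0.03,0],
)

```text
clock: 13.98
tcp_pos: [0.4481, -0.2282, 0.1271]
orientation: [-0.179, -0.125, 0.976, -0.022]
wrist_force: [0.1, -0.8, -2.1]
finger_gap: 0.0111
grip_force: 60.3
```

Run:
```python
from h import *
look('l9')
```

```text
[['scene', 59, 32, 0, 'up', 64], ['side', 46, 32, 0, 'up', 8], ['wrist', 0]] t 14.12
```

Emit:
arm_command(
  moves=[-1,9,0,5,0,-0.17,0],
)

```text
clock: 14.25
tcp_pos: [0.4403, -0.2301, 0.1221]
orientation: [-0.095, -0.129, 0.987, -0.009]
wrist_force: [-0.5, -0.5, -3.4]
finger_gap: 0.0112
grip_force: 60.2
```

Run:
```python
from h import *
look('l10'); grid(zmax=.12); print(get_state()['clock'])
```

```text
[['scene', 51, 31, 0, 'up', 57], ['side', 48, 24, 0, 'up', 26], ['wrist', 0]] t 14.4
....................4...21....................
....................33...3....................
...................144........................
....................131.......................
..............................................
..............................................
..................11...2347...................
..................1354.5357...................
...........353....18641255....................
.........1.3471....228........................
.........1.572................................
....1....3211.................................
...231...12...................................
..4352..31................22..................
..35#3..1.....................................
..381.........................................
..............................................
..............................................
..............................................
..............................................
..............................................
..............................................
14.5
```

Run:
```python
from h import *
P,Rm=now()
P,Rm=plan(P,Rm,[pour(-.03,0.002,.065,.05),pour(-.03,0.072,.065,.05)],[2,4],-1)
```

```text
[-1,5,0,7,0.0,-0.12,-0.0,-1,6,0,6,0.0,-0.12,-0.0,-1,0,17,0,0.0,-0.0,-0.0,-1,0,18,0,0.0,-0.0,-0.0,-1,0,17,0,0.0,-0.0,-0.0,-1,0,18,0,0.0,-0.0,-0.0]
end [ 0.4088 -0.1663  0.115 ] [-0.394  3.068  0.011]
```

Emit:
arm_command(
  moves=[-1,5,0,7,0.0,-0.12,0.0,-1,6,0,6,0.0,-0.12,0.0,-1,0,17,0,0.0,0.0,0.0,-1,0,18,0,0.0,0.0,0.0,-1,0,17,0,0.0,0.0,0.0,-1,0,18,0,0.0,0.0,0.0,-1,0,0,0,0,0,0],
)

```text
clock: 15.38
tcp_pos: [0.4083, -0.1638, 0.114]
orientation: [0.023, -0.129, 0.991, 0.005]
wrist_force: [-0.4, -0.0, -3.3]
finger_gap: 0.0114
grip_force: 60.2
```

Run:
```python
from h import *
look('l11'); grid(zmax=.12); print(get_state()['clock'])
b=cv2.imread('pics/l11_scene.png')[170:270,130:230]; c=cv2.imread('pics/l11_side.png')[120:210,255:345]
cv2.imwrite('pics/v11.png',np.hstack([cv2.resize(b,(400,400),interpolation=3),cv2.resize(c,(400,400),interpolation=3)]))
```

```text
[['scene', 54, 36, 0, 'up', 33], ['side', 48, 27, 0, 'up', 12], ['wrist', 0]] t 15.53
...................................1..32......
..................................43.223......
..................................621.44......
..................................534..1......
..................................24..........
..............................................
.......................111....................
..................124111839...................
...........1551...1867.3461...................
.........1.535.....147........................
.........1.673................................
...1.....31.1.................................
...322..1.31..................................
.12442..12..................1.................
.14664..1..................2..................
..681.........................................
..............................................
..............................................
..............................................
..............................................
..............................................
..............................................
15.625
```

View pics/v11.png

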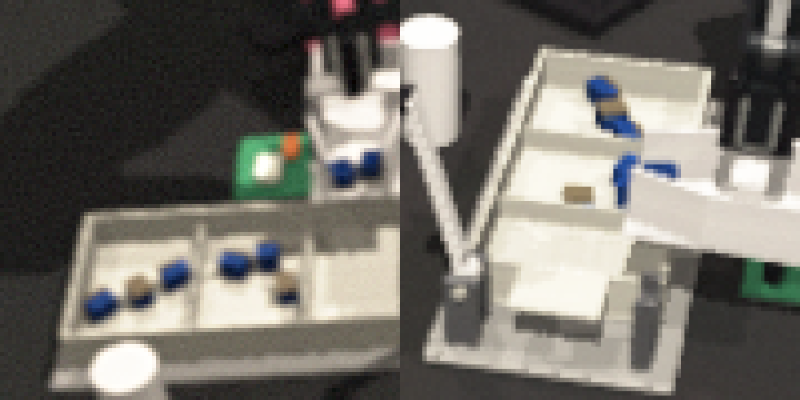

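Now there are three relays in bay0, three in bay1 (scene (235,265), (267,255), (288,288)), and two left at the mouth over bay2. I pour those out.

Emit:
arm_command(
  moves=[-1,-6,0,-3,0,0.1,0,-1,-6,0,-4,0,0.1,0,-1,-5,0,-4,0,0.1,0,-1,-5,0,-4,0,0.08,0,-1,-3,0,-2,0,0.06,0,-1,0,0,0,0,0,0,-1,0,0,0,0,0,0,-1,0,0,0,0,0,0],
)

```text
clock: 16.62
tcp_pos: [0.4344, -0.1593, 0.1281]
orientation: [-0.193, -0.125, 0.973, -0.024]
wrist_force: [-0.6, -0.6, -3.5]
finger_gap: 0.0113
grip_force: 60.3
```

Emit:
arm_command(
  moves=[-1,0,0,0,0,0,0,-1,0,0,0,0,0,0],
)

```text
clock: 16.88
tcp_pos: [0.4346, -0.1591, 0.1281]
orientation: [-0.193, -0.125, 0.973, -0.024]
wrist_force: [0.1, -0.2, -1.3]
finger_gap: 0.0115
grip_force: 60.3
```

Run:
```python
from h import *
look('l12'); grid(zmax=.12); print(get_state()['clock'])
```

```text
[['scene', 32, 32, 34, 'up', 0], ['side', 38, 5, 36, 'up', 0], ['wrist', 0]] t 17.02
..............................................
..............................................
..............................................
..............................................
..............................................
...................................11.........
.......................112.......2352.111.....
...................221.245.......2665.1722....
...........233....15351.621.......74..5973....
.........1.4381....365................2.1.....
.........1.6611...............................
...11....411..................................
...222...13...................................
..3353..13....................................
..4572..1..................21.................
..181.........................................
..............................................
..............................................
..............................................
..............................................
..............................................
..............................................
17.125
```

All eight relays are in the tray (3/3/2) and the scoop is empty. Now return the scoop to the rest.

Run:
```python
from h import *
P,Rm=now(); k=np.load('park.npz'); Pk,Rk=k['P'],R.from_quat(k['q']); up=-Rk.as_matrix()[:,2]
plan(P,Rm,[pour(-.03,.08,.16,0),(Pk+.09*up,Rk),(Pk+.03*up,Rk)],[5,11,4],-1)
```

```text
[-1,11,1,-14,0.0,-0.08,-0.0,-1,10,2,-15,0.0,-0.08,-0.0,-1,9,1,-15,0.0,-0.08,-0.0,-1,7,2,-16,0.0,-0.07,-0.0,-1,7,1,-17,0.0,-0.08,-0.0,-1,-9,29,4,0.01,-0.04,0.02,-1,-9,30,3,0.0,-0.05,0.02,-1,-8,30,5,0.01,-0.04,0.03]
[-1,-6,30,4,0.0,-0.04,0.02,-1,-6,30,4,0.01,-0.05,0.02,-1,-5,30,5,0.0,-0.04,0.02,-1,-5,31,4,0.01,-0.04,0.03,-1,-3,30,5,0.0,-0.05,0.02,-1,-2,31,4,0.01,-0.04,0.02,-1,-2,31,5,0.0,-0.05,0.02,-1,-1,30,4,0.01,-0.04,0.03]
[-1,0,0,15,-0.0,0.0,-0.0,-1,0,0,15,-0.0,0.0,-0.0,-1,0,0,15,-0.0,0.0,-0.0,-1,0,0,15,-0.0,0.0,-0.0]
end [0.4535 0.18   0.12  ] [-2.000e-03  2.662e+00  6.000e-03]
```

Emit:
arm_command(
  moves=[-1,11,1,-14,0.0,-0.08,0.0,-1,10,2,-15,0.0,-0.08,0.0,-1,9,1,-15,0.0,-0.08,0.0,-1,7,2,-16,0.0,-0.07,0.0,-1,7,1,-17,0.0,-0.08,0.0,-1,-9,29,4,0.01,-0.04,0.02,-1,-9,30,3,0.0,-0.05,0.02,-1,-8,30,5,0.01,-0.04,0.03],
)

```text
clock: 18.12
tcp_pos: [0.4131, -0.0654, 0.202]
orientation: [0.065, -0.092, 0.994, -0.001]
wrist_force: [0.8, 0.4, -1.6]
finger_gap: 0.0111
grip_force: 60.3
```

Emit:
arm_command(
  moves=[-1,-6,30,4,0.0,-0.04,0.02,-1,-6,30,4,0.01,-0.05,0.02,-1,-5,30,5,0.0,-0.04,0.02,-1,-5,31,4,0.01,-0.04,0.03,-1,-3,30,5,0.0,-0.05,0.02,-1,-2,31,4,0.01,-0.04,0.02,-1,-2,31,5,0.0,-0.05,0.02,-1,-1,30,4,0.01,-0.04,0.03],
)

```text
clock: 19.12
tcp_pos: [0.4246, 0.1802, 0.1726]
orientation: [0.238, -0.0, 0.971, 0.002]
wrist_force: [0.6, -0.9, -2.7]
finger_gap: 0.0109
grip_force: 60.4
```

Emit:
arm_command(
  moves=[-1,0,0,15,0.0,0.0,0.0,-1,0,0,15,0.0,0.0,0.0,-1,0,0,15,0.0,0.0,0.0,-1,0,0,12,0.0,0.0,0.0,-1,0,0,0,0,0,0,-1,0,0,0,0,0,0],
)

```text
clock: 19.88
tcp_pos: [0.4521, 0.1799, 0.1228]
orientation: [0.238, -0.001, 0.971, 0.002]
wrist_force: [-0.0, 0.8, -2.7]
finger_gap: 0.0114
grip_force: 60.6
```

Run:
```python
from h import *
np.set_printoptions(precision=4,suppress=True)
p,d=read_camera('side'); a,e=read_camera('scene')
k=np.load('park.npz'); Pk,Rk=k['P'],R.from_quat(k['q'])
P,Rm=now(); up=-Rk.as_matrix()[:,2]; print('err tool mm',1000*Rk.inv().apply(P-Pk),(Rk.inv()*Rm).as_rotvec())
plan(P,Rm,[(Pk+.004*up,Rk)],[4],-1)
# scoop yaw/pitch check: fit wall points in held scoop frame
S=Rm*FL.inv(); o=P-S.apply([0,0,.056])
for n,dd in(('side',d),('scene',e)):
    Q=S.inv().apply(cloud(n,dd).reshape(-1,3)-o); w=(abs(Q[:,0])<.075)&(abs(Q[:,1])<.045)&(Q[:,2]>.025)&(Q[:,2]<.045)
    print(n,np.percentile(Q[w,0],[1,99]),np.percentile(Q[w,1],[1,99]),[np.percentile(Q[w&(Q[:,0]>lo)&(Q[:,0]<lo+.03),2],97) for lo in(-.06,-.03,0)])
```

```text
err tool mm [ -0.8887  -0.2809 -33.3105] [ 0.0015 -0.0017  0.0046]
[-1,0,0,7,-0.0,0.0,-0.0,-1,0,0,8,-0.0,0.0,-0.0,-1,1,0,7,-0.0,0.0,-0.0,-1,0,0,7,-0.0,0.0,-0.0]
end [0.4649 0.1801 0.097 ] [-0.002  2.661  0.007]
side [-0.0627  0.0609] [-0.0319  0.0327] [np.float64(0.03903798587426069), np.float64(0.042963535905535165), np.float64(0.04192254294800065)]
scene [-0.0645  0.0628] [-0.0327  0.0304] [np.float64(0.03478408284303972), np.float64(0.042519075773146175), np.float64(0.044444828047044777)]
```

Emit:
arm_command(
  moves=[-1,0,0,8,0,0,0,-1,1,0,8,0,0,0,-1,0,0,7,0,0,0,-1,0,0,5,0,0,0,-1,0,0,3,0,0,0,-1,0,0,2,0,0,0,-1,0,0,0,0,0,0],
)

```text
clock: 20.85
tcp_pos: [0.4715, 0.1807, 0.1022]
orientation: [0.246, -0.0, 0.969, 0.002]
wrist_force: [-47.5, -11.0, 76.2]
finger_gap: 0.0112
grip_force: 74.3
```

Contact came early, so I back off and measure.

Emit:
arm_command(
  moves=[-1,0,0,-12,0,0,0,-1,0,0,-18,0,0,0,-1,0,0,-15,0,0,0,-1,0,0,0,0,0,0],
)

```text
clock: 21.35
tcp_pos: [0.4461, 0.1801, 0.1332]
orientation: [0.238, -0.001, 0.971, 0.003]
wrist_force: [-0.2, 0.1, -2.5]
finger_gap: 0.0114
grip_force: 60.8
```

Run:
```python
from h import *
np.set_printoptions(precision=4,suppress=True)
s=get_state(); print(s['clock'],s['wrist_force'])
T=tool(); p,d=read_camera('wrist'); q,e=read_camera('side'); g,_=read_camera('scene')
cv2.imwrite('pics/w13.png',np.hstack([cv2.resize(p[90:290,160:400],(400,333),interpolation=3),cv2.resize(q[200:310,170:302],(400,333),interpolation=3)]))
cv2.imwrite('pics/w13s.png',g)
P,Rm=now(); S=Rm*FL.inv(); o=P-S.apply([0,0,.056]); k=np.load('park.npz')
print('rel',1000*R.from_quat(k['q']).inv().apply(P-k['P']),(R.from_quat(k['q']).inv()*Rm).as_rotvec())
C=cloud('wrist',d,T).reshape(-1,3); Q=S.inv().apply(C-o)
w=(abs(Q[:,0])<.08)&(abs(Q[:,1])<.05)&(Q[:,2]>.027)&(Q[:,2]<.045)
print('held walls',np.percentile(Q[w,0],[1,99]),np.percentile(Q[w,1],[1,99]))
for lo in(-.06,-.05,-.04,-.03,-.02):
    m=w&(Q[:,0]>lo)&(Q[:,0]<lo+.01); l=m&(Q[:,1]<-.02); r=m&(Q[:,1]>.02); print(lo,np.median(Q[l,1:],0),np.median(Q[r,1:],0))
for n,dd in(('w1',np.load('w1.npy')),):
    pass
# rest guides in parked scoop frame from all clouds
S0=R.from_quat(k['q'])*FL.inv(); o0=k['P']-S0.apply([0,0,.056]); print('o0',o0)
for n,dd,TT in(('wrist',d,T),('side',e,None),('wrist',np.load('w1.npy'),np.load('w1T.npy'))):
    Q=S0.inv().apply(cloud(n,dd,TT).reshape(-1,3)-o0)
    m=(abs(Q[:,0])<.09)&(abs(Q[:,1])<.06)&(Q[:,2]>.004)&(Q[:,2]<.02)&((abs(Q[:,1])>.034)|(Q[:,0]<-.064))
    print(n,m.sum(),np.percentile(Q[m],[1,10,50,90,99],axis=0) if m.any() else '')
```

```text
21.35 [-0.1501  0.129  -2.4976]
rel [  1.2115  -0.4472 -44.1245] [0.0019 0.0003 0.0044]
held walls [-0.0685  0.0222] [-0.0325  0.0313]
-0.06 [-0.0302  0.0395] [0.0289 0.0387]
-0.05 [-0.0302  0.042 ] [0.0291 0.0425]
-0.04 [-0.0302  0.0414] [0.0291 0.0413]
-0.03 [-0.0302  0.0402] [0.0291 0.0402]
-0.02 [-0.0302  0.0396] [0.029  0.0393]
o0 [0.4927 0.1808 0.0435]
wrist 0 
side 317 [[-0.0676  0.0105  0.0042]
 [-0.0645  0.0361  0.0056]
 [-0.0168  0.0405  0.0117]
 [ 0.0346  0.0418  0.0148]
 [ 0.0468  0.0426  0.0175]]
wrist 1485 [[-0.0669 -0.0407  0.0051]
 [-0.0658 -0.0395  0.0096]
 [-0.0264  0.0042  0.011 ]
 [ 0.0336  0.0398  0.0149]
 [ 0.0469  0.0411  0.0161]]
```

View pics/w13.png

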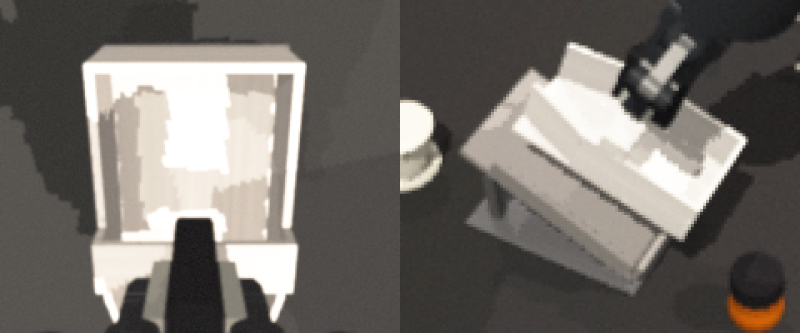

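The left part (wrist view) shows the scoop held square. The right part (side view) shows it hovering above the rest, with its back end over the stop at (640,265). I compare the in-hand pose just after lifting with the pose now.

```bash
cat >> h.py <<'E'
def inhand(d):
    C=cloud('wrist',d,np.eye(4)).reshape(-1,3); Q=FL.apply(C)+[0,0,.056]  # nominal scoop frame
    for sgn in(-1,1):
        w=(Q[:,0]>-.055)&(Q[:,0]<-.012)&(abs(Q[:,1]*sgn-.0305)<.004)&(Q[:,2]>.025)&(Q[:,2]<.05)
        x,z=Q[w,0],Q[w,2]
        for _ in range(5):
            c=np.polyfit(x,z,1); k=z-np.polyval(c,x)>-.0015; x,z=x[k],z[k]
        print('side',sgn,'slope',c[0].round(3),'h@-.035',np.polyval(c,-.035).round(4),'y',np.median(Q[w,1]).round(4),len(x))
    w=(abs(Q[:,1])<.025)&(Q[:,0]<-.05)&(Q[:,0]>-.08)&(Q[:,2]>.028)&(Q[:,2]<.05); zt=np.percentile(Q[w,2],90); t=w&(Q[:,2]>zt-.002)
    print('back top',zt.round(4),'x',np.percentile(Q[t,0],[2,50,98]).round(4))
E
python3 - <<'E'
from h import *
inhand(np.load('w2.npy')); p,d=read_camera('wrist'); np.save('w14.npy',d); inhand(d)
E
```

```text
side -1 slope 0.005 h@-.035 0.0356 y -0.0306 394
side 1 slope 0.003 h@-.035 0.0359 y 0.0292 385
back top 0.0366 x [-0.0623 -0.0612 -0.0602]
side -1 slope 0.087 h@-.035 0.0446 y -0.0306 190
side 1 slope 0.088 h@-.035 0.0444 y 0.0287 180
back top 0.0466 x [-0.0671 -0.0661 -0.0647]
```

Run:
```python
from h import *
np.set_printoptions(precision=4,suppress=True)
for n in('w2','w14'):
    C=cloud('wrist',np.load(n+'.npy'),np.eye(4)).reshape(-1,3); Q=FL.apply(C)+[0,0,.056]
    for sgn in(-1,1):
        print(n,sgn,[ (lambda q: np.percentile(q,[50,90,98]).round(4).tolist() if len(q) else None)(Q[(abs(Q[:,0]-x)<.003)&(abs(Q[:,1]*sgn-.0302)<.0025)&(Q[:,2]>.02)&(Q[:,2]<.065),2]) for x in(-.062,-.05,-.04,-.03,-.02,-.01,.01)])
    f=(abs(Q[:,1])<.008)&(Q[:,2]>.08)&(Q[:,2]<.12)&(abs(Q[:,0])<.04); print('fin top',np.percentile(Q[f,0],[1,50,99]),np.percentile(Q[f,2],[10,50,90]))
a=[cv2.imread(f'pics/{x}_wrist.png') for x in('l1','l12')]
for im in a+[read_camera('wrist')[0]]:
    g=cv2.cvtColor(im,6)[90:260,250:310].astype(float).mean(1); e=np.diff(g); print('edges rows',90+np.argsort(-abs(e))[:4], e[np.argsort(-abs(e))[:4]].round())
```

```text
w2 -1 [[0.0353, 0.0364, 0.0366], [0.035, 0.0363, 0.0369], [0.0349, 0.0361, 0.0367], [0.0351, 0.0363, 0.0366], [0.0348, 0.0363, 0.0369], [0.0368, 0.0476, 0.0487], [0.048, 0.0486, 0.0491]]
w2 1 [[0.0358, 0.0365, 0.0369], [0.0351, 0.0364, 0.0369], [0.0349, 0.0364, 0.0372], [0.0348, 0.0363, 0.037], [0.0354, 0.0365, 0.0372], [0.0366, 0.0476, 0.0488], [0.0479, 0.0483, 0.0488]]
fin top [-0.0201 -0.005   0.0182] [0.0898 0.0936 0.0955]
w14 -1 [[0.0427, 0.0458, 0.0464], [0.0392, 0.0443, 0.0449], [0.0387, 0.0429, 0.0434], [0.0369, 0.0412, 0.0415], [0.0375, 0.0398, 0.0404], [0.0493, 0.0506, 0.0512], [0.0347, 0.0351, 0.0354]]
w14 1 [[0.0428, 0.046, 0.0465], [0.0401, 0.0441, 0.0447], [0.0387, 0.0427, 0.0435], [0.0385, 0.0412, 0.0418], [0.0374, 0.0398, 0.0404], [0.048, 0.0505, 0.051], [0.0347, 0.0351, 0.0354]]
fin top [-0.0191 -0.0055  0.0208] [0.0883 0.0942 0.0978]
edges rows [133 146 134 147] [ 42. -36.  35. -28.]
edges rows [133 134 132 223] [ 59.  47.  33. -23.]
edges rows [116 126 220 117] [ 44.  44. -44.  44.]
```

The in-hand pose was nominal until the press. The back end then caught the stop and pivoted the scoop by −0.145 rad about the pads. I compensate with extra tool pitch, bias 2 mm forward and descend in small steps.

```bash
cat >> h.py <<'E'
def parkpose(h,fwd=.002,th=.145,dy=0):
    k=np.load('park.npz'); S0=scoopR(.007,.48); o0=k['P']-S0.apply([0,0,.056])
    o=o0+S0.apply([fwd,dy,h]); Ry=R.from_euler('y',th)
    St=S0*Ry.inv()                      # tool's nominal scoop frame
    on=np.array([0,0,.075])+Ry.apply([0,0,-.075])   # actual origin in nominal coords
    return o+St.apply(np.array([0,0,.056])-on), St*FL
E
python3 - <<'E'
from h import *
P,Rm=now()
plan(P,Rm,[parkpose(.035),parkpose(.018)],[4,3],-1)
E
```

```text
[-1,-2,0,2,0.0,-0.04,-0.0,-1,-1,0,2,0.0,-0.03,-0.0,-1,-1,0,3,0.0,-0.04,-0.0,-1,-2,1,2,0.0,-0.04,-0.01,-1,1,0,6,0.0,0.0,0.0,-1,1,0,5,0.0,0.0,0.0,-1,1,0,6,0.0,0.0,0.0]
end [0.4627 0.1808 0.1115] [-1.400e-02  2.513e+00  2.000e-03]
```

Emit:
arm_command(
  moves=[-1,-2,0,2,0.0,-0.04,0.0,-1,-1,0,2,0.0,-0.03,0.0,-1,-1,0,3,0.0,-0.04,0.0,-1,-2,1,2,0.0,-0.04,-0.01,-1,1,0,6,0.0,0.0,0.0,-1,1,0,5,0.0,0.0,0.0,-1,1,0,4,0.0,0.0,0.0,-1,0,0,0,0,0,0],
)

```text
clock: 22.6
tcp_pos: [0.462, 0.1809, 0.1137]
orientation: [0.309, -0.005, 0.951, 0.001]
wrist_force: [0.1, 0.4, -2.8]
finger_gap: 0.0115
grip_force: 60.7
```

Run:
```python
from h import *
np.set_printoptions(precision=4,suppress=True)
p,d=read_camera('side'); q,e=read_camera('scene'); w,f=read_camera('wrist')
P,Rm=now(); print(P,get_state()['wrist_force'],parkpose(.02)[0],(parkpose(.02)[1].inv()*Rm).as_rotvec()); S0=scoopR(.007,.48)
k=np.load('park.npz'); o0=k['P']-S0.apply([0,0,.056])
for n,D,T in(('side',d,None),('scene',e,None),('wrist',f,tool())):
    Q=S0.inv().apply(cloud(n,D,T).reshape(-1,3)-o0); a=(abs(Q[:,1])<.045)
    w=a&(Q[:,2]>.050)&(Q[:,2]<.061)&(abs(Q[:,0])<.08)
    print(n,'rim x',np.percentile(Q[w,0],[1,99]),'y',np.percentile(Q[w,1],[1,99]),[np.percentile(Q[w&(abs(Q[:,0]-c)<.006),2],[50,95]).round(4).tolist() for c in(-.055,-.03) ])
    st=a&(Q[:,0]<-.05)&(Q[:,0]>-.09)&(Q[:,2]>.012)&(Q[:,2]<.019); print(' stop?',st.sum(),np.percentile(Q[st],[2,50,98],axis=0).tolist() if st.any() else '')
```

```text
[0.4621 0.181  0.1143] [-0.6993  0.1501 -1.8835] [0.4618 0.1804 0.1133] [-0.0009 -0.0049 -0.0036]
side rim x [-0.0601  0.0638] y [-0.0322  0.033 ] [[0.0576, 0.06], [0.0568, 0.0597]]
 stop? 91 [[-0.06770666955774109, -0.03704031840636265, 0.012463038047693263], [-0.06551149069160943, 0.020079810927743698, 0.015817903189851813], [-0.05185928395739234, 0.04177787425462651, 0.018073269399568135]]
scene rim x [-0.062   0.0672] y [-0.0325  0.0309] [[0.0579, 0.0591], [0.051, 0.051]]
 stop? 15 [[-0.06732702483536909, -0.03951748547457078, 0.0120871506146628], [-0.06174183295134906, 0.03462985249812951, 0.014968603465072264], [-0.05155303880925319, 0.040076248026904536, 0.016575023887432087]]
wrist rim x [-0.0597  0.0298] y [-0.0324  0.0314] [[0.057, 0.0583], [0.057, 0.0582]]
 stop? 1231 [[-0.06735495168241094, -0.039215516170298684, 0.013083602808496667], [-0.06503649162435528, 0.0003723786798203384, 0.014887331797627948], [-0.06260364005405543, 0.0395808372704899, 0.016255284169611747]]
```

The wrist depth shows the stop at x −67…−63 mm and the scoop's back at −60 mm, so there is now clearance. I descend in steps.

Run:
```python
from h import *
P,Rm=now()
plan(P,Rm,[parkpose(.009,.003),parkpose(.003,.003)],[3,3],-1)
```

```text
[-1,0,0,4,0.0,0.0,0.0,-1,1,0,4,0.0,0.0,0.0,-1,0,-1,4,0.0,0.0,0.0,-1,0,0,2,0.0,0.0,0.0,-1,1,0,2,0.0,0.0,0.0,-1,0,0,2,0.0,0.0,0.0]
end [0.4711 0.1801 0.0986] [-1.400e-02  2.512e+00  2.000e-03]
```

Emit:
arm_command(
  moves=[-1,0,0,4,0,0,0,-1,0,0,4,0,0,0,-1,1,0,4,0,0,0,-1,0,0,0,0,0,0],
)

```text
clock: 23.25
tcp_pos: [0.4679, 0.1809, 0.1033]
orientation: [0.309, -0.005, 0.951, 0.001]
wrist_force: [0.0, 0.6, -2.7]
finger_gap: 0.011
grip_force: 60.7
```

Emit:
arm_command(
  moves=[-1,0,0,3,0,0,0,-1,1,0,2,0,0,0,-1,0,0,1,0,0,0,-1,0,0,0,0,0,0],
)

```text
clock: 23.75
tcp_pos: [0.4709, 0.181, 0.0984]
orientation: [0.31, -0.005, 0.951, 0.001]
wrist_force: [0.0, 0.8, -2.3]
finger_gap: 0.0111
grip_force: 60.7
```

Emit:
arm_command(
  moves=[-1,0,0,1,0,0,0,-1,0,0,1,0,0,0,-1,0,0,0,0,0,0],
)

```text
clock: 24.12
tcp_pos: [0.4721, 0.1811, 0.0969]
orientation: [0.31, -0.005, 0.951, 0.001]
wrist_force: [0.1, 0.3, -2.3]
finger_gap: 0.0113
grip_force: 60.7
```

Emit:
arm_command(
  moves=[-1,0,0,1,0,0,0,-1,0,0,0,0,0,0],
)

```text
clock: 24.38
tcp_pos: [0.4727, 0.1811, 0.096]
orientation: [0.31, -0.005, 0.951, 0.001]
wrist_force: [-0.2, -0.4, -2.4]
finger_gap: 0.011
grip_force: 60.7
```

Emit:
arm_command(
  moves=[-1,0,0,1,0,0,0,-1,0,0,0,0,0,0],
)

```text
clock: 24.62
tcp_pos: [0.4734, 0.1809, 0.0957]
orientation: [0.31, -0.005, 0.951, 0.001]
wrist_force: [-3.9, -2.1, 3.4]
finger_gap: 0.011
grip_force: 61.7
```

Emit:
arm_command(
  moves=[0,0,0,0,0,0,0,0.3,0,0,0,0,0,0,0.3,0,0,0,0,0,0,0.3,0,0,0,0,0,0],
)

```text
clock: 25.12
tcp_pos: [0.4734, 0.1811, 0.0953]
orientation: [0.31, -0.005, 0.951, 0.001]
wrist_force: [-0.6, -0.5, -0.5]
finger_gap: 0.0558
grip_force: 0.0
```

Emit:
arm_command(
  moves=[0.3,0,0,-20,0,0,0,0.3,0,0,-30,0,0,0,0.3,0,0,-40,0,0,0,-1,0,0,-20,0,0.1,0,-1,0,0,0,0,0.1,0],
)

```text
clock: 25.75
tcp_pos: [0.4084, 0.1812, 0.1866]
orientation: [0.214, -0.006, 0.977, 0.001]
wrist_force: [0.2, -0.6, 0.1]
finger_gap: 0.0195
grip_force: 0.0
```

Run:
```python
from h import *
np.set_printoptions(precision=4,suppress=True)
T=tool(); w,f=read_camera('wrist'); p,d=read_camera('side'); q,e=read_camera('scene')
cv2.imwrite('pics/w15.png',w); cv2.imwrite('pics/s15.png',p); cv2.imwrite('pics/c15.png',q)
S0=scoopR(.007,.48); o=np.array([.492,.181,.045])
for n,D,TT in(('wrist',f,T),('wrist',np.load('w1.npy'),np.load('w1T.npy'))):
    Q=S0.inv().apply(cloud(n,D,TT).reshape(-1,3)-o); k=(abs(Q[:,0])<.1)&(abs(Q[:,1])<.06)
    ft=k&(Q[:,2]>.088)&(Q[:,2]<.105); wl=k&(Q[:,2]>.032)&(Q[:,2]<.042)
    print(ft.sum(),cv2.minAreaRect((Q[ft,:2]*1000).astype(np.float32)),np.median(Q[ft,2]),np.percentile(Q[wl,0],[1,99]),np.percentile(Q[wl,1],[2,98]),[np.percentile(Q[wl&(abs(Q[:,0]-c)<.006),2],[50,90]).round(4).tolist() for c in(-.05,-.02)])
# bar
for n,D in(('side',d),('scene',e)):
    Q=TR.inv().apply(cloud(n,D).reshape(-1,3)-TC); m=(abs(Q[:,1]-.14)<.012)&(Q[:,2]>.065)&(Q[:,2]<.2)&(Q[:,0]>-.1)&(Q[:,0]<.14)
    c=np.polyfit(Q[m,2],Q[m,0],1); print(n,'bar',m.sum(),'x@47',np.polyval(c,.047),'x@.15',np.polyval(c,.15),'y',np.median(Q[m,1]),'zmax',Q[m,2].max())
P,Rm=now(); print(P,Rm.as_rotvec(),get_state()['clock'])
```

```text
785 ((0.04736137390136719, -0.8426656723022461), (40.190250396728516, 11.97573184967041), 0.6014255881309509) 0.09200559345661408 [-0.062   0.0587] [-0.0327  0.0309] [[0.0342, 0.0351], [0.0342, 0.0351]]
781 ((-0.058971405029296875, 0.052965641021728516), (11.686606407165527, 39.84897994995117), 89.69215393066406) 0.09200014696322328 [-0.0621  0.0609] [-0.0319  0.0315] [[0.0339, 0.0353], [0.0339, 0.0348]]
side bar 190 x@47 0.04657049047159832 x@.15 0.07711765868820758 y 0.14539367572439454 zmax 0.1626029021343824
scene bar 139 x@47 0.05047468466046459 x@.15 0.0815688810864253 y 0.14022979291469 zmax 0.16379982987887143
[0.41   0.1806 0.185 ] [-0.0133  2.7092  0.0012] 25.9
```

The scoop is parked within about 1 mm of its original pose. The bar angle is about 1.86, and I'll push it with shut fingers at 76 mm from the pivot.

Run:
```python
from h import *
P,Rm=now()
Rd=R.from_euler('z',A)*FL
W=lambda x,z:(TC+TR.apply([x,.1405,z]),Rd)
w=[(np.array([.48,.09,.23]),R.from_euler('z',.12)*FL),W(.112,.225),W(.112,.125),W(.062,.125)]; n=[4,6,3,5]
for q in (1.4,1.2,1.0,.8,.6,.4,.25,.12):
    r=.076; w.append(W(.05-r*np.cos(q)+.003*np.sin(q)+.011,.047+r*np.sin(q)+.003*np.cos(q))); n.append(1)
plan(P,Rm,w,n,-1)
```

```text
[-1,-20,-23,-3,-0.01,0.11,-0.03,-1,-20,-23,-5,-0.0,0.11,-0.02,-1,-18,-24,-8,-0.01,0.1,-0.03,-1,-16,-24,-9,-0.0,0.11,-0.03,-1,-16,-25,1,-0.0,0.0,-0.02,-1,-15,-25,1,-0.0,0.0,-0.03,-1,-14,-26,1,-0.0,0.0,-0.02,-1,-14,-26,1,-0.0,0.0,-0.02]
[-1,-13,-26,1,-0.0,0.0,-0.03,-1,-13,-27,1,-0.01,0.0,-0.02,-1,0,0,33,0.0,0.0,0.0,-1,0,0,34,0.0,0.0,0.0,-1,0,-1,33,0.0,0.0,0.0,-1,10,0,0,0.0,0.0,0.0,-1,10,0,0,0.0,0.0,0.0,-1,10,0,0,0.0,0.0,0.0]
[-1,10,0,0,0.0,0.0,0.0,-1,10,0,0,0.0,0.0,0.0,-1,11,0,2,0.0,0.0,0.0,-1,15,0,4,0.0,0.0,0.0,-1,14,0,6,0.0,0.0,0.0,-1,12,0,9,0.0,0.0,0.0,-1,10,0,11,0.0,0.0,0.0,-1,8,0,13,0.0,0.0,0.0]
[-1,4,0,11,0.0,0.0,0.0,-1,2,0,10,0.0,0.0,0.0]
end [ 0.4698 -0.08    0.0586] [-0.41   3.114  0.008]
```

Emit:
arm_command(
  moves=[-1,-20,-23,-3,-0.01,0.11,-0.03,-1,-20,-23,-5,0.0,0.11,-0.02,-1,-18,-24,-8,-0.01,0.1,-0.03,-1,-16,-24,-9,0.0,0.11,-0.03,-1,-16,-25,1,0.0,0.0,-0.02,-1,-15,-25,1,0.0,0.0,-0.03,-1,-14,-26,1,0.0,0.0,-0.02,-1,-14,-26,1,0.0,0.0,-0.02],
)

```text
clock: 26.9
tcp_pos: [0.5524, -0.002, 0.2237]
orientation: [-0.001, -0.107, 0.994, -0.003]
wrist_force: [-0.1, 0.3, 0.6]
finger_gap: 0.0001
grip_force: 0.0
```

Emit:
arm_command(
  moves=[-1,-13,-26,1,0.0,0.0,-0.03,-1,-13,-27,1,-0.01,0.0,-0.02,-1,0,0,33,0.0,0.0,0.0,-1,0,0,34,0.0,0.0,0.0,-1,0,-1,33,0.0,0.0,0.0,-1,10,0,0,0.0,0.0,0.0,-1,10,0,0,0.0,0.0,0.0],
)

```text
clock: 27.78
tcp_pos: [0.5699, -0.0527, 0.124]
orientation: [-0.001, -0.131, 0.991, 0.002]
wrist_force: [0.9, 0.9, -0.1]
finger_gap: 0.0001
grip_force: 0.3
```

Run:
```python
from h import *
P,Rm=now(); print(TR.inv().apply(P-TC),(R.from_euler('z',A)*FL).inv().__mul__(Rm).as_rotvec().round(3))
```

```text
[0.09015877 0.14083775 0.12395937] [-0.005  0.001 -0.003]
```

On course, so I continue the sweep.

Emit:
arm_command(
  moves=[-1,10,0,0,0,0,0,-1,10,0,0,0,0,0,-1,10,0,0,0,0,0,-1,11,0,2,0,0,0,-1,15,0,4,0,0,0,-1,14,0,6,0,0,0,-1,12,0,9,0,0,0,-1,10,0,11,0,0,0],
)

```text
clock: 28.78
tcp_pos: [0.481, -0.0769, 0.0916]
orientation: [-0.001, -0.131, 0.991, 0.002]
wrist_force: [1.1, 0.2, -0.2]
finger_gap: 0.0001
grip_force: 0.4
```

Emit:
arm_command(
  moves=[-1,8,0,13,0,0,0,-1,4,0,11,0,0,0,-1,2,0,8,0,0,0,-1,0,0,0,0,0,0],
)

```text
clock: 29.28
tcp_pos: [0.4676, -0.0798, 0.0589]
orientation: [-0.002, -0.131, 0.991, 0.003]
wrist_force: [0.1, -0.1, -0.6]
finger_gap: -0.0001
grip_force: 0.0
```

Run:
```python
from h import *
P,Rm=now(); print(TR.inv().apply(P-TC),get_state()['wrist_force'])
```

```text
[-0.01572133  0.14096243  0.05890924] [ 0.1136034  -0.11000415 -0.57747574]
```

```bash
cat >> h.py <<'E'
def bar():
    for n in('side','scene'):
        p,d=read_camera(n); Q=TR.inv().apply(cloud(n,d).reshape(-1,3)-TC); m=(abs(Q[:,1]-.14)<.008)&(Q[:,2]>.02)&(Q[:,2]<.2)
        print(n,[(round(x,3),np.percentile(Q[m&(abs(Q[:,0]-x)<.006),2],[50,95]).round(4).tolist()) for x in np.arange(-.08,.1,.014) if (m&(abs(Q[:,0]-x)<.006)).sum()>2])
E
python3 - <<'E'
from h import *
bar()
E
```

```text
side [(np.float64(-0.066), [0.0674, 0.0711]), (np.float64(-0.052), [0.0603, 0.1938]), (np.float64(-0.038), [0.0607, 0.1576]), (np.float64(-0.024), [0.0654, 0.1602]), (np.float64(-0.01), [0.0531, 0.078]), (np.float64(0.004), [0.0534, 0.0576]), (np.float64(0.018), [0.0463, 0.0551]), (np.float64(0.032), [0.0521, 0.0539]), (np.float64(0.046), [0.053, 0.0563]), (np.float64(0.06), [0.0539, 0.0548])]
scene [(np.float64(-0.024), [0.0989, 0.1133]), (np.float64(-0.01), [0.0977, 0.1625]), (np.float64(0.004), [0.1109, 0.1569]), (np.float64(0.018), [0.056, 0.1985]), (np.float64(0.032), [0.0525, 0.0551]), (np.float64(0.046), [0.0546, 0.0565]), (np.float64(0.06), [0.0502, 0.0538])]
```

The bar follows and its end is near z 0.067. Now I press it down gently.

Emit:
arm_command(
  moves=[-1,0,0,4,0,0,0,-1,0,0,3,0,0,0,-1,0,0,1,0,0,0,-1,0,0,1,0,0,0,-1,0,0,0,0,0,0],
)

```text
clock: 30.0
tcp_pos: [0.4681, -0.0799, 0.0507]
orientation: [-0.001, -0.131, 0.991, 0.003]
wrist_force: [0.7, -0.0, 0.5]
finger_gap: 0.0003
grip_force: 0.0
```

Emit:
arm_command(
  moves=[-1,0,0,1,0,0,0,-1,0,0,1,0,0,0,-1,0,0,0,0,0,0],
)

```text
clock: 30.38
tcp_pos: [0.4682, -0.08, 0.0499]
orientation: [-0.001, -0.131, 0.991, 0.002]
wrist_force: [-3.1, 1.5, 10.9]
finger_gap: -0.0002
grip_force: 5.5
```

It has bottomed at z 50 mm, as it should. I retreat and check everything.

Emit:
arm_command(
  moves=[-1,0,0,-20,0,0,0,-1,0,0,-50,0,0,0,-1,30,0,-50,0,0,0,-1,40,0,-40,0,0,0,-1,40,0,-30,0,0,0,-1,0,0,0,0,0,0],
)

```text
clock: 31.12
tcp_pos: [0.3618, -0.1102, 0.2413]
orientation: [0.001, -0.13, 0.992, 0.001]
wrist_force: [1.0, 0.1, -0.2]
finger_gap: 0.0001
grip_force: 0.0
```

Run:
```python
from h import *
bar(); grid()
T=tool(); w,f=read_camera('wrist'); p,_=read_camera('side'); q,_=read_camera('scene')
cv2.imwrite('pics/final.png',np.hstack([cv2.resize(q[160:310,120:390],(400,222),interpolation=3)[:222], cv2.resize(p[110:310,150:370],(400,364),interpolation=3)[:222]]))
cv2.imwrite('pics/final2.png',np.vstack([np.hstack([cv2.resize(q[160:310,130:380],(400,240),interpolation=3),cv2.resize(w,(400,240))]),cv2.resize(p[110:310,150:370],(800,727),interpolation=3)[0:360]]))
s=get_state(); print(s['clock'],s['tcp_pos'])
```

```text
side [(np.float64(-0.066), [0.056, 0.0588]), (np.float64(-0.052), [0.0509, 0.0558]), (np.float64(-0.038), [0.0498, 0.0511]), (np.float64(-0.024), [0.0499, 0.0515]), (np.float64(-0.01), [0.049, 0.0518]), (np.float64(0.004), [0.0498, 0.0523]), (np.float64(0.018), [0.0484, 0.0519]), (np.float64(0.032), [0.0496, 0.0521]), (np.float64(0.046), [0.0535, 0.0562]), (np.float64(0.06), [0.0539, 0.0556])]
scene [(np.float64(-0.066), [0.058, 0.0594]), (np.float64(-0.052), [0.0522, 0.0587]), (np.float64(-0.038), [0.0507, 0.0521]), (np.float64(-0.024), [0.0517, 0.053]), (np.float64(-0.01), [0.0501, 0.0517]), (np.float64(0.004), [0.0502, 0.0533]), (np.float64(0.018), [0.0509, 0.0535]), (np.float64(0.032), [0.0502, 0.052]), (np.float64(0.046), [0.0529, 0.0562]), (np.float64(0.06), [0.05, 0.0552])]
..............................................
..............................................
..............................................
..............................................
..............................................
.......................1...........131........
.......................1238......1135..21.....
..................1362.24671.....1686.2632....
...........1432....7761346.......171..4454....
.........1.4741....1361...............1.2.....
.........116831...............................
...1.....31...................................
..1322..112...................................
..1352..31.................1..................
.24674.....................11.................
..192.........................................
...1..........................................
..............................................
..............................................
..............................................
..............................................
..............................................
31.475 [ 0.36251433 -0.10902514  0.23782244]
```

View pics/final2.png

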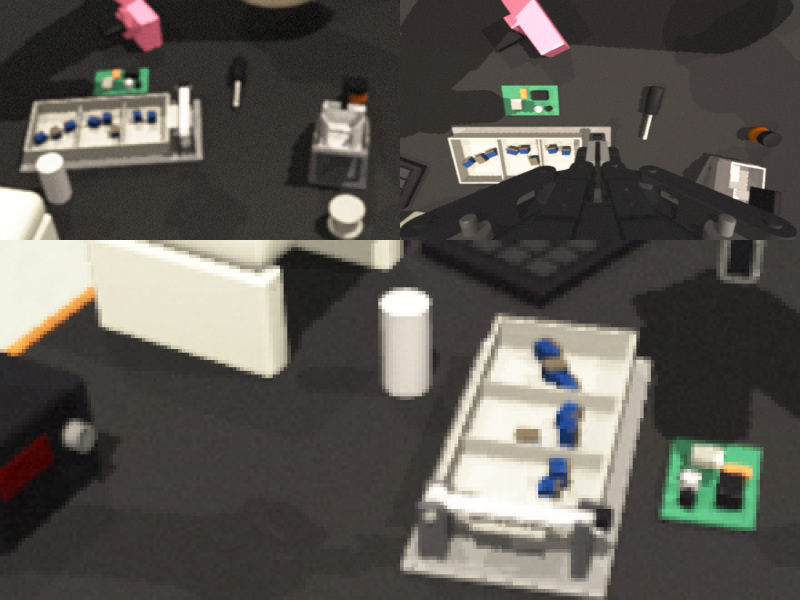

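The picture shows 3/3/2 relays in the bays and the bar level (top about 50 mm along its length) in its catch at (600,520). The scoop is in its rest at scene (342,130), and the bystanders are in place. I hand in.

```bash
python3 -c "
from workcell import hand_in; print(hand_in())"
```

```text
the job is handed in; nothing more can be done
None
```

I handed the job in at about 31 s: relays 3/3/2 across the bays, the bar level in its catch and the scoop back in its rest mouth end up; on the first try at parking, the scoop's back end caught the rest's stop and the wrist force reached about 90 N (limit 120), so I backed off and re-seated it within about 1 mm of where it started.

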